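Rack the sample tubes at the microscope bench

ROBOT

A 7-joint arm with a two-finger parallel gripper is mounted at the origin on the work surface. World frame = base frame: x ahead of the robot, y to its left, z up, the work surface at z = 0. Lengths are in m, angles in rad, forces in N, time in s.
With the tool pointing down it reaches from about 0.35 to 0.9 m from the base axis. Payload 8.1 kg.
Tool frame: the origin (TCP) lies at the centre of the arm's flange, where the gripper is bolted on; the fingertips stand 178 mm ahead of it and the grasp point (between the pads) lies 159 mm ahead of it (tips_ahead is the distance from the TCP to the fingertips, in m); z points along the fingers, y is the line along which they close (so a half turn about z gives the same grasp; the last joint's range is limited). The gripper opens to 92 mm and grips with 3 to 60 N. Pads are 19 mm wide; open, the fingers measure 130 mm over their backs; the gripper's body (75 mm by 190 mm) begins 47 mm behind the grasp point.
Start: joints at [-1.262, 0.434, 0.025, 1.573, -0.012, 1.134, -0.075], TCP at [0.25, 0.573, 0.405] pointing down, gripper open.
Joint ranges: [-2.62, 2.62], [-0.44, 2.09], [-1.27, 1.32], [0.08, 2.57], [-1.32, 4.46], [0.12, 2], [-2.74, 2.74]. Speed limits (rad/s): [2.22, 2.22, 3.01, 3.01, 3.14, 3.14, 3.14].

INTERFACE

Orientations are given as a unit quaternion [w, x, y, z].
In Python, from workcell import state, read_camera, camera_info, finish_job, tips_ahead gives the robot as it stands. The module is installed in compiled form; this text tells all that it offers.
- The arm moves only by the tool apply_moves, never from a script. Its argument "increments" is a list that holds one entry, the list of rows, each a list of 4 numbers: the shift along the tool's x, y, z in cm, then the turn about the tool's z in degrees. A call has 1 to 5 rows; each row shifts and turns the commanded pose from where the row before left it, along the tool's axes as they then stand; what a row does not reach is not made up. A row lasts 1/8 s, in which the tool goes at most 62.5 mm and 10.7 degrees, less where a joint would pass 70% of its speed; a pose out of reach is approached as far as the arm can. A call with a gripper value outside its range is refused whole. "grip" is the gripper command: -1 is shut, 1 is fully open, values between are in proportion, set as the call begins (left out, the last holds). The fingers move at their own pace and stop on an object; the grip force is fixed at half the most. Time passes only in rows, so rows that do not move let the fingers close. It gives the time, the measured TCP pose, the force, the opening and the grip force at its end, in the units of the state.
- state(): the state, without advancing time (a new reading comes with each control period).
- read_camera(name): name is "side" or "top"; returns the picture (480x640x3 uint8, blue, green, red); there is no depth.
- camera_info(name): a dict with "fx", "fy", "cx", "cy" (pixels), "rvec" (rotation vector, rad) and "tvec" (3), from world to camera coordinates, as OpenCV has them. Camera axes: x right, y down, z forward; pixel columns grow to the right and rows downward; lengths in m; the calibration is good to about 2 mm. A picture is of the moment at which its call begins. camera_info takes no time and is no camera call.
- finish_job(): hands the job in; it is judged then, once.
The state is a dict: "time_s": time; "qpos": joint angles; "joint_velocities": joint speeds; "joint_torque": joint torques, N m; "tool_pos": TCP position; "eef_rot": TCP orientation; "ft_force": force on the tool from outside, world axes, zero at the start; "ft_torque": the same for the moment, N m; "width": finger opening in m; "gripper_force": force on a finger pad.
Only numpy, scipy, OpenCV 4.12 (cv2) and the standard library are available. Lean on these libraries where they do the work, as an engineer would, in place of code of your own. Each camera call takes 0.05 s, during which the arm holds its last target. There are 200 camera calls.

TASK

Rack the samples at the microscope bench: first slide the empty clip bar, without lifting it, back until its whole length lies flush along the stop rail; then snap every sample tube fully into a pair of clips of its own, leaving the bar flush on the rail. Also hang the empty wire basket by its handle on the hook of the stand, and leave the wash bottle and the slide box alone.

Things in the scene. Friction and masses are not known exactly. Their poses are not given: they have to be found in the camera images.
- rail_face (a point): Stop rail: a dark steel angle, 440 mm long, screwed to the bench, lying roughly across in front of the robot on the far side of the clip bar. Point: middle of the face the bar must lie against (its upright leg, 22 mm tall and 4 mm thick), 10 mm above the bench. Its y runs along the rail, its x points away from the robot at right angles to the face.
- bar_mid (a point): Clip bar: loose aluminium bar 410 mm long (y), 72 wide (x), 20 tall, about 0.8 kg, with a row of four pairs of upward-opening sprung C clips on its centreline (up to 65 mm above the bench). It starts askew on the robot's side of the rail, its far face 30 to 60 mm off it at mid-length; its x points to the rail. Point: centre of the bar proper, 10 mm above the bench.
- bar_back_left (a point): Far long face of the clip bar (the one that must meet the rail) at its left (+y) end, 10 mm above the bench.
- bar_back_right (a point): Far long face of the clip bar at its right (-y) end, 10 mm above the bench.
- seat0 (a point): Clip station 0 (0 at the bar's right end, 3 at its left, 104 mm apart), takes one tube. Point: where a snapped-in tube's centre lies, 46 mm above the bench, the tube along y. Two C clips, 8 mm wide, stand 27 mm either side along y (46 mm between). Mouth 36 mm wide, 19 mm above this point, narrowing to 22. Press the tube straight down, some 7 N, till it snaps; then fingers open 50 mm are free.
- seat1 (a point): Clip station 1 (0 at the bar's right end, 3 at its left, 104 mm apart), takes one tube. Point: where a snapped-in tube's centre lies, 46 mm above the bench, the tube along y. Its two C clips, 8 mm wide, stand 27 mm either side along y (46 mm free between them for fingers).
- seat2 (a point): Clip station 2 (0 at the bar's right end, 3 at its left, 104 mm apart), takes one tube. Point: where a snapped-in tube's centre lies, 46 mm above the bench, the tube along y. Its two C clips, 8 mm wide, stand 27 mm either side along y (46 mm free between them for fingers).
- seat3 (a point): Clip station 3 (0 at the bar's right end, 3 at its left, 104 mm apart), takes one tube. Point: where a snapped-in tube's centre lies, 46 mm above the bench, the tube along y. Its two C clips, 8 mm wide, stand 27 mm either side along y (46 mm free between them for fingers).
- tube0_centre (a point): Sample tube 0 (may be absent): rigid amber tube, 28 mm in diameter, 92 long along x, with blue hexagonal cap and white hexagonal foot (34 mm across flats, 11 long) so it does not roll; 60 g; lies on the robot's side or left of the bar. Point: its centre, 17 mm above the bench when lying there. Any tube may go in any station, either way round.
- tube1_centre (a point): Sample tube 1 (may be absent): rigid amber tube, 28 mm in diameter, 92 long along x, with blue hexagonal cap and white hexagonal foot (34 mm across flats, 11 long) so it does not roll; 60 g; lies on the robot's side or left of the bar. Point: its centre, 17 mm above the bench when lying there. Any tube may go in any station, either way round.
- tube2_centre (a point): Sample tube 2 (may be absent): rigid amber tube, 28 mm in diameter, 92 long along x, with blue hexagonal cap and white hexagonal foot (34 mm across flats, 11 long) so it does not roll; 60 g; lies on the robot's side or left of the bar. Point: its centre, 17 mm above the bench when lying there. Any tube may go in any station, either way round.
- tube3_centre (a point): Sample tube 3 (may be absent): rigid amber tube, 28 mm in diameter, 92 long along x, with blue hexagonal cap and white hexagonal foot (34 mm across flats, 11 long) so it does not roll; 60 g; lies on the robot's side or left of the bar. Point: its centre, 17 mm above the bench when lying there. Any tube may go in any station, either way round.
- basket_handle (a point): Empty wire tube basket, 88 (x) x 116 (y) mm, 55 mm deep, about 160 g, with a rigid upright red handle: two uprights at its ends and a straight level top bar 116 mm long along y, 7 mm thick. Point: middle of the top bar, 145 mm above the basket's underside (90 mm above its rim). It stands on the bench to the right. z is up when it is upright.
- hook_seat (a point): Hook stand: fixed blue foot, steel rod 250 mm high, and a hook of 8 mm bar reaching from the rod towards the robot (this point's -x), turned up at its tip. Point: where the handle bar's middle rests when hung, just above the hook bar, 85 mm from the rod, 232 mm above the bench; the handle then lies along y. The tip ends 41 mm further out and 22 mm above this point.
- wash_bottle: Wash bottle: white plastic with red cap, 66 mm in diameter, about 160 mm tall, beyond the left end of the bar. Bystander. Origin: middle of its underside.
- slide_box: Closed green plastic slide box, 85 x 99 x 32 mm, lying on the bench to the left. Bystander. Origin: middle of its underside.

How it is judged:
By the outcome, as a careful person would: the job done as asked, in the order asked, and still so for the second after the job is handed in, with the robot touching nothing.
Of tube0, tube1, tube2, tube3 only 2 to 4 are there at a start; the rules pass over those that are not, and their reading is None.
At some moment in a run one of clip_bar, tube0, tube1, tube2, tube3, basket may be knocked a few centimetres aside while the robot is not near it.
Once in a run the grip may slacken for a moment while it holds something.
It also fails if it takes over 200 s, if anything falls off the work surface, if the arm or the gripper's body presses on something with over 40 N, if the wrist force passes 120 N, or if a joint passes its speed limit or range.

## Working session

There is one attempt and no reset: what is moved stays moved. The work goes in short steps, Python scripts to look and compute and a tool call to move; the robot and the scene stay as the last step left them, time stands still between calls to the robot, and variables do not carry over. Pictures are saved under pics/ and viewed, at most 17 in all, crops included, and the job is handed in when it is done.

Besides the shell and the picture viewer there is one more tool, called after ">>>" by a JSON object that holds its "fn" and its "kwargs". apply_moves: Moves the arm, as the interface text tells. Its arguments: {"type":"object","properties":{"increments":{"type":"array","items":{"type":"array","items":{"type":"array","items":{"type":"number"}}}},"grip":{"type":"number"}},"required":["increments"]}

```bash
mkdir -p pics
cat > h.py <<'E'
import numpy as np, cv2
from workcell import state, read_camera, camera_info, finish_job, tips_ahead
def cam(n):
    c=camera_info(n); K=np.array([[c['fx'],0,c['cx']],[0,c['fy'],c['cy']],[0,0,1.]])
    R=cv2.Rodrigues(np.array(c['rvec'],float))[0]; t=np.array(c['tvec'],float).ravel(); return K,R,t
def ray(n,uv,z):
    K,R,t=cam(n); uv=np.atleast_2d(np.array(uv,float)); d=(R.T@np.linalg.inv(K)@np.c_[uv,np.ones(len(uv))].T).T
    o=-R.T@t; return o+d*((z-o[2])/d[:,2])[:,None]
def proj(n,P):
    K,R,t=cam(n); p=(K@(R@np.atleast_2d(P).T+t[:,None])).T; return p[:,:2]/p[:,2:]
def snap(n,f):
    im=read_camera(n); cv2.imwrite('pics/'+f,im); return im
E
python3 - <<'E'
from h import *
for n in('top','side'):
    snap(n,n+'0.png'); K,R,t=cam(n); print(n,K[0,0],-R.T@t, R[2])
s=state(); print(s); print(tips_ahead)
E
```

```text
top 434.0651775513741 [0.50128812 0.03425591 1.06354271] [ 0.08950918  0.01792179 -0.99582474]
side 555.9965682713502 [ 0.20968496 -0.98993249  1.04009629] [ 0.23814854  0.74061944 -0.62830575]
{'time_s': 0.1, 'qpos': array([-1.2615984 ,  0.43518898,  0.02496101,  1.57400942, -0.01161634,
        1.13401222, -0.07509092]), 'joint_velocities': array([ 3.61875542e-04, -2.62616986e-04, -1.32604564e-03, -2.80335544e-03,
        3.58766024e-04,  4.95473088e-05,  1.08731561e-03]), 'joint_torque': array([ 2.49137185e-03, -6.69124174e+01,  9.87988897e-01, -3.15144932e+01,
       -6.04671612e-02,  3.75256932e-02,  8.12638064e-05]), 'tool_pos': array([0.25009687, 0.57255295, 0.40399967]), 'eef_rot': array([-9.42275885e-05,  2.04474508e-01,  9.78871612e-01, -7.30411684e-04]), 'ft_force': array([ 0.07284726, -0.66769937, -0.0444511 ]), 'ft_torque': array([ 0.03380979,  0.01228952, -0.02290628]), 'gripper_force': 0.0, 'width': 0.09163354755595794}
0.178
```

View pics/top0.png

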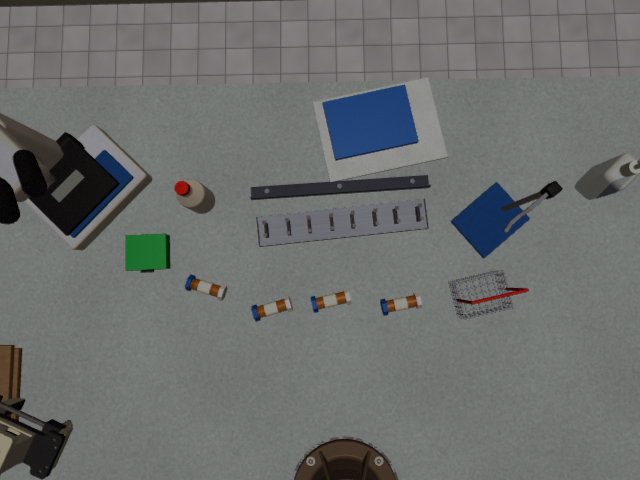

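View pics/side0.png

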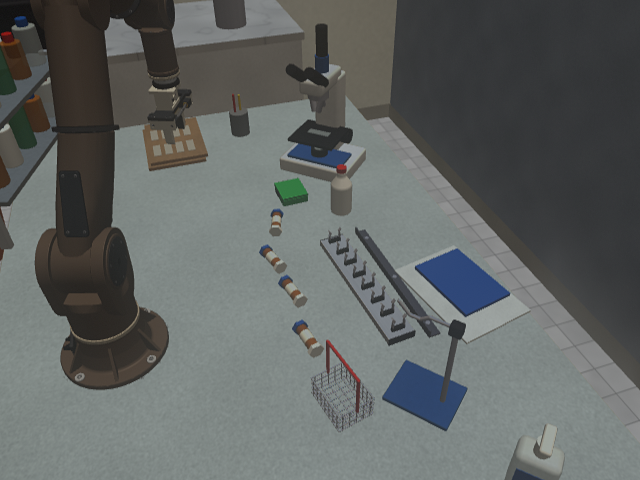

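Top view: four tubes, at about (206,287), (271,309), (331,300) and (401,303). The bar spans (257..427, 200..246), with the rail just behind it at about y=188. The basket is at (483,295) and the hook at about (515,215). The side view agrees.

```bash
cat > m.py <<'E'
from h import *
def tubes(im,verbose=0):
    hsv=cv2.cvtColor(im,cv2.COLOR_BGR2HSV)
    am=cv2.inRange(hsv,(5,120,60),(20,255,255)); out=[]
    amd=cv2.morphologyEx(am,cv2.MORPH_CLOSE,np.ones((13,13)))
    bl=cv2.inRange(hsv,(100,130,40),(125,255,255))
    for c in cv2.findContours(amd,0,2)[0]:
        (x,y),_,_=cv2.minAreaRect(c)
        if cv2.contourArea(c)<60 or not(150<x<450 and 160<y<360): continue
        m=np.zeros_like(bl); cv2.circle(m,(int(x),int(y)),26,255,-1)
        p=np.argwhere(bl&m)[:,::-1]
        out.append((np.array([x,y]),p.mean(0) if len(p) else None,len(p)))
    return out
def meas_tubes(im,z=.017):
    for a,b,n in tubes(im):
        A=ray('top',a,z)[0]
        if b is None: print('amber',A); continue
        B=ray('top',b,z)[0]; d=A-B; d/=np.linalg.norm(d)
        print('tube px',a.round(),'amber',A[:2].round(4),'cap',B[:2].round(4),'axis deg from y',np.degrees(np.arctan2(d[0],-d[1])).round(1),'dist',np.linalg.norm(A-B).round(4),'ctr(cap+40.5)',(B+d*.0405)[:2].round(4))
def edges(im):
    # rail: dark bluish strip ; bar: gray-lilac
    hsv=cv2.cvtColor(im,cv2.COLOR_BGR2HSV)
    g=hsv[...,2].copy(); return hsv
E
python3 - <<'E'
from m import *
im=cv2.imread('pics/top0.png'); meas_tubes(im)
hsv=cv2.cvtColor(im,cv2.COLOR_BGR2HSV)
for u in(280,340,400): print(u,[tuple(map(int,hsv[v,u])) for v in range(174,250,2)])
c=cv2.resize(im[165:255,240:440],None,fx=4,fy=4,interpolation=cv2.INTER_CUBIC); cv2.imwrite('pics/c1.png',c)
E
```

```text
tube px [271. 308.] amber [0.4319 0.1694] cap [0.422  0.2082] axis deg from y 14.3 dist 0.04 ctr(cap+40.5) [0.432 0.169]
tube px [402. 303.] amber [ 0.4401 -0.1426] cap [ 0.4329 -0.1008] axis deg from y 9.7 dist 0.0424 ctr(cap+40.5) [ 0.4398 -0.1407]
tube px [331. 300.] amber [0.4495 0.0263] cap [0.4408 0.0663] axis deg from y 12.2 dist 0.0409 ctr(cap+40.5) [0.4494 0.0267]
tube px [205. 287.] amber [0.4846 0.3289] cap [0.4971 0.3679] axis deg from y -17.8 dist 0.0409 ctr(cap+40.5) [0.4848 0.3293]
280 [(68, 9, 118), (80, 6, 122), (66, 10, 127), (70, 6, 119), (70, 7, 116), (70, 7, 109), (125, 32, 48), (120, 27, 47), (120, 32, 48), (129, 36, 50), (124, 36, 50), (143, 35, 29), (60, 3, 98), (68, 9, 120), (70, 6, 118), (68, 9, 119), (60, 6, 118), (75, 9, 120), (68, 9, 119), (68, 9, 120), (45, 5, 95), (116, 15, 116), (116, 17, 117), (116, 17, 118), (113, 17, 117), (120, 15, 117), (116, 18, 116), (120, 17, 118), (116, 15, 118), (116, 17, 118), (120, 17, 118), (116, 17, 119), (116, 15, 117), (116, 17, 118), (116, 16, 114), (20, 13, 60), (68, 9, 118), (60, 6, 124)]
340 [(30, 5, 143), (30, 4, 1
[... 420 characters left out ...]
, 18, 115), (116, 16, 115), (125, 14, 111), (20, 9, 87), (60, 6, 120), (68, 9, 120), (75, 9, 112), (70, 7, 114), (68, 9, 119)]
400 [(60, 9, 113), (75, 10, 106), (120, 31, 50), (124, 41, 50), (125, 31, 49), (129, 36, 50), (124, 35, 51), (150, 20, 26), (60, 7, 116), (70, 7, 116), (68, 9, 117), (70, 7, 117), (68, 9, 115), (50, 7, 115), (117, 20, 115), (116, 15, 116), (116, 18, 115), (116, 15, 116), (120, 15, 116), (116, 16, 114), (120, 16, 113), (120, 15, 117), (116, 18, 116), (0, 13, 100), (120, 5, 105), (116, 15, 118), (120, 15, 117), (120, 16, 114), (113, 21, 109), (70, 7, 117), (75, 4, 119), (68, 8, 128), (70, 6, 123), (75, 8, 125), (72, 10, 124), (68, 8, 127), (72, 11, 120), (72, 10, 123)]
```

View pics/c1.png

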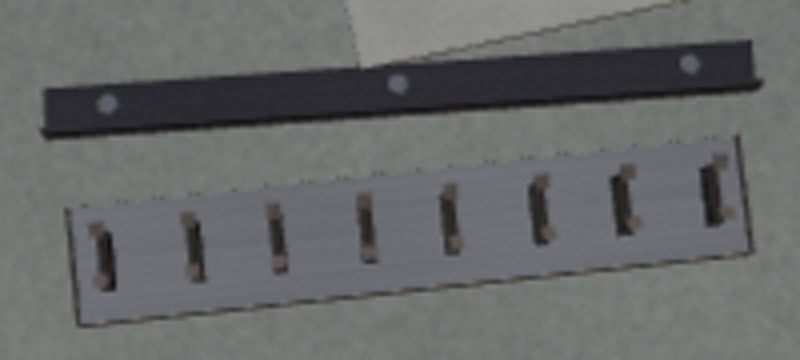

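The crop shows the rail's near face running from about (42,137) to (760,87) in crop pixels. The bar's top corners are at about (66,208), (737,137), (752,253) and (78,326), also crop pixels. All the clips are empty.

```bash
cat >> h.py <<'E'
def head():
    w,x,y,z=state()['eef_rot']; from scipy.spatial.transform import Rotation as Ro
    return Ro.from_quat([x,y,z,w]).as_matrix()
def go(x,y,z,h=None):
    "total shift in the current tool axes (cm); h heading (deg) of tool y wanted; turn, and shift if turned first"
    s=state(); R=head(); p=s['tool_pos']; d=np.array([x,y,z])-p; cur=np.degrees(np.arctan2(R[1,1],R[0,1]))
    t=0 if h is None else (cur-h+180)%360-180
    from scipy.spatial.transform import Rotation as Ro
    R2=R@Ro.from_euler('z',t,degrees=True).as_matrix()
    print('t',round(s['time_s'],1),'pos',p.round(4),'head',cur.round(2),'shift-first cm',(R.T@d*100).round(2),'turn',round(t,1),'turn-first cm',(R2.T@d*100).round(2),'q7',s['qpos'][6].round(2),'w',round(s['width'],3),'f',s['ft_force'].round(1),s['gripper_force'])
E
python3 - <<'E'
from m import *
C=lambda l:np.array(l)/4+[240,165]-.375
f=ray('top',C([(42,137),(760,87)]),.0); print('rail bottom',f.round(4))
f=ray('top',C([(43,131),(758,83)]),.022); print('rail top',f.round(4), np.degrees(np.arctan2(f[0,1]-f[1,1],f[0,0]-f[1,0])))
b=ray('top',C([(66,208),(737,137),(752,253),(78,326)]),.02); print(b.round(4), b.mean(0))
print(np.linalg.norm(b[0]-b[1]),np.linalg.norm(b[1]-b[2]))
d=b[0]-b[1];print('bar head',np.degrees(np.arctan2(d[1],d[0])))
n=(b[2]+b[3])/2; u=np.array([d[1],-d[0]])/np.hypot(*d[:2]); s=n[:2]-u*(.0095+.03)
print('near mid',n,u); go(*s,.3,np.degrees(np.arctan2(d[1],d[0])))
# hook
E
```

```text
rail bottom [[ 0.7003  0.2229  0.    ]
 [ 0.7248 -0.2228  0.    ]]
rail top [[ 0.6998  0.2184  0.022 ]
 [ 0.7226 -0.2164  0.022 ]] 93.00128959503967
[[ 0.6526  0.2046  0.02  ]
 [ 0.6901 -0.203   0.02  ]
 [ 0.6192 -0.2097  0.02  ]
 [ 0.5805  0.1972  0.02  ]] [ 0.63561171 -0.00272376  0.02      ]
0.4093261731169236 0.07113185682634421
bar head 95.25368264567832
near mid [ 0.59989545 -0.00622032  0.02      ] [0.99579904 0.09156562]
t 0.1 pos [0.2501 0.5726 0.404 ] head 66.4 shift-first cm [-51.76 -40.93  10.47] turn -28.9 turn-first cm [-25.59 -60.82  10.47] q7 -0.08 w 0.092 f [ 0.1 -0.7 -0. ] 0.0
```

>>> {"fn": "apply_moves", "kwargs": {"increments": [[[0,0,0,-9.6],[0,0,0,-9.6],[0,0,0,-9.7],[-2.3,-5.5,0.5,0],[-2.3,-5.5,0.5,0]]], "grip": 1}}

```text
time_s: 0.72
tool_pos: [0.3065, 0.4663, 0.394]
eef_rot: [-0.0, -0.047, 0.999, -0.0]
ft_force: [1.4, -0.7, 1.2]
width: 0.0916
gripper_force: 0.0
```

>>> {"fn": "apply_moves", "kwargs": {"increments": [[[-2.3,-5.5,0.5,0],[-2.3,-5.5,0.5,0],[-2.3,-5.5,0.5,0],[-2.3,-5.5,0.5,0],[-2.3,-5.5,0.5,0]]]}}

```text
time_s: 1.35
tool_pos: [0.4466, 0.2024, 0.3695]
eef_rot: [0.0, -0.046, 0.999, 0.0]
ft_force: [1.0, 1.0, 0.2]
width: 0.0916
gripper_force: 0.0
```

>>> {"fn": "apply_moves", "kwargs": {"increments": [[[-2.3,-5.5,0.5,0],[-2.3,-5.5,0.5,0],[-2.3,-5.5,0.5,0],[0,0,0,0],[0,0,0,0]]]}}

```text
time_s: 1.98
tool_pos: [0.5297, 0.0467, 0.3544]
eef_rot: [-0.0, -0.046, 0.999, 0.0]
ft_force: [0.3, 1.4, -0.5]
width: 0.0917
gripper_force: 0.0
```

```bash
python3 -c "
from h import *
go(.5606,-.0098,.186,95.25)"
```

```text
t 2.0 pos [0.5297 0.0467 0.3544] head 95.28 shift-first cm [-2.57 -5.92 16.83] turn 0.0 turn-first cm [-2.57 -5.92 16.83] q7 1.53 w 0.092 f [ 0.3  1.4 -0.5] 0.0
```

>>> {"fn": "apply_moves", "kwargs": {"increments": [[[-1.3,-3,4.2,0],[-1.3,-2.9,4.2,0],[0,0,4.2,0],[0,0,3.2,0],[0,0,1,0]]]}}

```text
time_s: 2.6
tool_pos: [0.5603, -0.0081, 0.1851]
eef_rot: [-0.002, -0.048, 0.999, 0.0]
ft_force: [-0.5, -0.4, 0.4]
width: 0.092
gripper_force: 0.0
```

>>> {"fn": "apply_moves", "kwargs": {"increments": [[[-1,0,0,0],[-1,0,0,0],[-0.6,0,0,0],[-0.5,0,0,0],[-0.5,0,0,0]]]}}

```text
time_s: 3.22
tool_pos: [0.5959, -0.0068, 0.1869]
eef_rot: [-0.002, -0.046, 0.999, 0.0]
ft_force: [-8.5, -1.1, 5.8]
width: 0.0917
gripper_force: 4.0
```

```bash
python3 -c "
from h import *
go(.712-.072-.0095,-.001,.186,93.0)"
```

```text
t 3.2 pos [ 0.5959 -0.0068  0.1869] head 95.29 shift-first cm [-3.5   0.26  0.07] turn 2.3 turn-first cm [-3.49  0.4   0.07] q7 1.69 w 0.092 f [-8.5 -1.1  5.8] 4.016017466783524
```

>>> {"fn": "apply_moves", "kwargs": {"increments": [[[-0.5,0,0,0.6],[-0.5,0,0,0.6],[-0.5,0,0,0.6],[-0.5,0,0,0.5],[-0.5,0,0,0]]]}}

```text
time_s: 3.85
tool_pos: [0.6209, -0.0049, 0.1869]
eef_rot: [-0.002, -0.026, 1.0, 0.0]
ft_force: [-7.1, 0.2, 4.8]
width: 0.0916
gripper_force: 3.8
```

>>> {"fn": "apply_moves", "kwargs": {"increments": [[[-0.3,0,0,0],[-0.3,0,0,0],[-0.2,0,0,0],[-0.2,0,0,0]]]}}

```text
time_s: 4.35
tool_pos: [0.6283, -0.0047, 0.1864]
eef_rot: [-0.006, -0.026, 1.0, 0.0]
ft_force: [-22.3, -1.6, 15.6]
width: 0.0921
gripper_force: 11.4
```

```bash
python3 -c "
from h import *
go(.712-.072-.0095,-.001,.186,93.0)
im=snap('top','t1.png');cv2.imwrite('pics/c2.png',cv2.resize(im[155:255,235:445],None,fx=3.8,fy=3.8,interpolation=cv2.INTER_CUBIC))"
```

```text
t 4.3 pos [ 0.6283 -0.0047  0.1864] head 93.02 shift-first cm [-0.24  0.36  0.04] turn 0.0 turn-first cm [-0.24  0.36  0.04] q7 1.66 w 0.092 f [-22.3  -1.6  15.6] 11.358086541295052
```

View pics/c2.png

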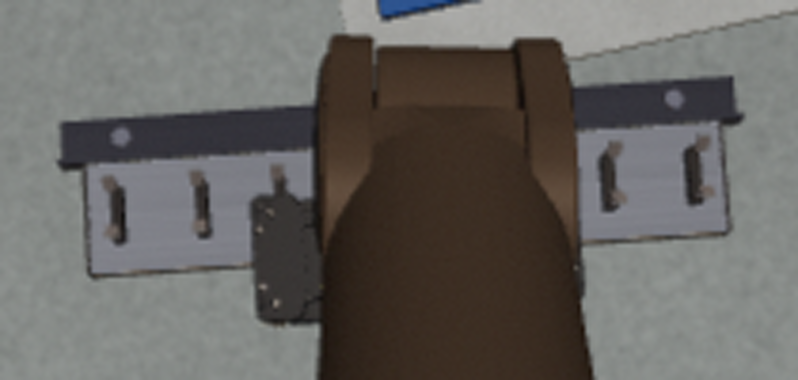

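The crop shows the bar's far edge meeting the rail at both visible ends. I'll back off, head for the left tube and measure the bar again once the arm is clear.

>>> {"fn": "apply_moves", "kwargs": {"increments": [[[-0.1,0,0,0],[0,0,0,0],[1.5,0,0,0],[1.5,0,0,0],[1,0,-4,0]]]}}

```text
time_s: 5.03
tool_pos: [0.5917, -0.0064, 0.2253]
eef_rot: [-0.002, -0.026, 1.0, -0.0]
ft_force: [0.7, 0.4, 1.4]
width: 0.0916
gripper_force: 0.0
```

>>> {"fn": "apply_moves", "kwargs": {"increments": [[[0,0,-5,10],[0,0,-5,10],[0,0,-3,10],[0,0,0,10],[0,0,0,10]]]}}

```text
time_s: 5.65
tool_pos: [0.5934, -0.0063, 0.3581]
eef_rot: [0.001, 0.401, 0.916, 0.001]
ft_force: [-0.5, -0.3, -0.8]
width: 0.0921
gripper_force: 0.0
```

>>> {"fn": "apply_moves", "kwargs": {"increments": [[[0,0,0,10],[0,0,0,10],[0,0,0,10],[0,0,0,10],[0,0,0,10]]]}}

```text
time_s: 6.28
tool_pos: [0.5933, -0.0063, 0.3574]
eef_rot: [0.0, 0.751, 0.661, 0.001]
ft_force: [-0.4, -0.7, -0.8]
width: 0.0918
gripper_force: 0.0
```

```bash
python3 -c "
from h import *
go(.4847,.329,.30,-17.8)"
```

```text
t 6.3 pos [ 0.5933 -0.0063  0.3574] head -7.32 shift-first cm [ 31.87 -15.05   5.75] turn 10.5 turn-first cm [ 28.6  -20.6    5.75] q7 0.11 w 0.092 f [-0.4 -0.7 -0.8] 0.0
```

>>> {"fn": "apply_moves", "kwargs": {"increments": [[[5.3,-2.5,0.5,0],[5.3,-2.5,0.5,0],[5.3,-2.5,0.5,0],[5.3,-2.5,0.5,0],[5.3,-2.5,0.5,0]]]}}

```text
time_s: 6.9
tool_pos: [0.5008, 0.2738, 0.3324]
eef_rot: [-0.0, 0.749, 0.663, 0.001]
ft_force: [1.3, 0.5, 0.8]
width: 0.0917
gripper_force: 0.0
```

>>> {"fn": "apply_moves", "kwargs": {"increments": [[[5.3,-2.5,0.5,0],[0,0,0,10.5],[0,0,0,0]]]}}

```text
time_s: 7.28
tool_pos: [0.4829, 0.3282, 0.3271]
eef_rot: [0.0, 0.806, 0.592, 0.0]
ft_force: [1.1, -0.2, 0.1]
width: 0.092
gripper_force: 0.0
```

```bash
python3 -c "
from m import *
go(.4847,.329,.176,-17.8)
im=snap('top','t2.png');meas_tubes(im);cv2.imwrite('pics/c3.png',cv2.resize(im[160:330,150:450],None,fx=2.6,fy=2.6,interpolation=cv2.INTER_CUBIC))"
```

```text
t 7.3 pos [0.4829 0.3282 0.3271] head -17.37 shift-first cm [ 0.13  0.14 15.11] turn 0.4 turn-first cm [ 0.13  0.14 15.11] q7 -0.64 w 0.092 f [ 1.1 -0.2  0.1] 0.0
tube px [271. 308.] amber [0.4319 0.1694] cap [0.422  0.2081] axis deg from y 14.4 dist 0.0399 ctr(cap+40.5) [0.432  0.1689]
tube px [320. 302.] amber [0.4439 0.0512] cap [0.4408 0.0663] axis deg from y 11.5 dist 0.0154 ctr(cap+40.5) [0.4489 0.0266]
tube px [402. 303.] amber [ 0.4401 -0.1426] cap [ 0.4329 -0.1007] axis deg from y 9.8 dist 0.0425 ctr(cap+40.5) [ 0.4397 -0.1407]
tube px [340. 298.] amber [0.4549 0.0038] cap [0.4408 0.0627] axis deg from y 13.4 dist 0.0606 ctr(cap+40.5) [0.4502 0.0233]
tube px [206. 287.] amber [0.4838 0.3263] cap [0.4972 0.3696] axis deg from y -17.3 dist 0.0453 ctr(cap+40.5) [0.4852 0.3309]
```

View pics/c3.png

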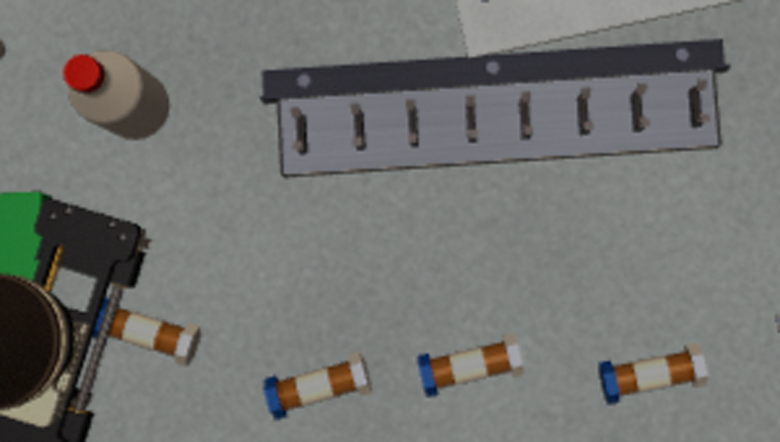

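The bar is flush over its whole length: its far edge, (278,98) to (713,72) in the crop, lies on the rail. The tubes haven't moved. I'm descending on the left tube.

>>> {"fn": "apply_moves", "kwargs": {"increments": [[[0.1,0.1,5,0.4],[0,0,5,0],[0,0,3,0],[0,0,1.5,0],[0,0,0,0]]]}}

```text
time_s: 7.95
tool_pos: [0.4847, 0.3275, 0.1817]
eef_rot: [0.0, 0.808, 0.589, -0.0]
ft_force: [-0.2, -0.5, -0.1]
width: 0.0916
gripper_force: 0.0
```

>>> {"fn": "apply_moves", "kwargs": {"increments": [[[0,0,0,0],[0,0,0,0],[0,0,0,0],[0,0,0,0]]], "grip": -1}}

```text
time_s: 8.45
tool_pos: [0.4843, 0.3283, 0.1821]
eef_rot: [-0.0, 0.808, 0.589, 0.0]
ft_force: [-0.1, -0.3, -0.3]
width: 0.0563
gripper_force: 0.0
```

```bash
cat > seats.py <<'E'
from h import *
def seats(corn):  # top corners far-left, far-right, near-right, near-left
    b=ray('top',corn,.02); c=b.mean(0)[:2]; d=(b[0]-b[1]+b[3]-b[2])[:2]; L=np.linalg.norm(d)/2; d/=2*L
    h=np.degrees(np.arctan2(d[1],d[0]))-90
    print('ctr',c.round(4),'L',L.round(4),'head',h.round(2),'W',np.linalg.norm((b[0]-b[3]+b[1]-b[2])/2).round(4))
    S=[c+d*.104*(i-1.5) for i in range(4)]; print(np.round(S,4)); return S,h
E
python3 - <<'E'
from seats import *
S,h=seats((np.array([(278,98),(713,72),(719,146),(284,176)])+.5)/2.6-.5+[150,160])
im=cv2.imread('pics/t2.png')
# clips: dark pixels on the bar
b=[];hsv=cv2.cvtColor(im,cv2.COLOR_BGR2HSV)
for s in S:
    for k in(-.027,.027):
        t=np.radians(h); P=[s[0]-np.sin(t)*k,s[1]+np.cos(t)*k]
        print(proj('top',[P+[.025],P+[.065]]).round(1).tolist())
print(((np.array([(300,130),(359,127),(412,122),(472,120),(525,115),(585,112),(638,108),(697,106)])+.5)/2.6-.5+[150,160]).round(1).tolist())
go(*S[3],.30,h)
E
```

```text
ctr [ 0.6732 -0.0026] L 0.4068 head 2.87 W 0.072
[[ 0.681  -0.1584]
 [ 0.6758 -0.0545]
 [ 0.6706  0.0494]
 [ 0.6654  0.1532]]
[[417.1, 201.8], [420.6, 198.7]]
[[394.7, 203.2], [397.3, 200.2]]
[[373.9, 204.5], [375.8, 201.6]]
[[351.6, 206.0], [352.6, 203.1]]
[[330.9, 207.3], [331.1, 204.5]]
[[308.7, 208.7], [307.9, 206.0]]
[[288.1, 210.1], [286.5, 207.4]]
[[265.8, 211.5], [263.4, 208.9]]
[[265.1, 209.7], [287.8, 208.5], [308.2, 206.6], [331.2, 205.8], [351.6, 203.9], [374.7, 202.8], [395.1, 201.2], [417.8, 200.5]]
t 8.4 pos [0.4843 0.3283 0.1821] head -17.88 shift-first cm [-11.1   22.62 -11.79] turn -20.7 turn-first cm [-18.39  17.22 -11.79] q7 -0.52 w 0.056 f [-0.1 -0.3 -0.3] 0.0
```

>>> {"fn": "apply_moves", "kwargs": {"increments": [[[0,0,0,0],[0,0,0,0],[0,0,0,0],[0,0,0,0],[0,0,0,0]]]}}

```text
time_s: 9.07
tool_pos: [0.4843, 0.3282, 0.1817]
eef_rot: [-0.0, 0.808, 0.589, -0.0]
ft_force: [0.2, -0.0, -0.2]
width: 0.027
gripper_force: 30.0
```

>>> {"fn": "apply_moves", "kwargs": {"increments": [[[0,0,-3,0],[0,0,-4,0],[0,0,-4,-7],[0,0,0,-7],[0,0,0,-6.7]]]}}

```text
time_s: 9.7
tool_pos: [0.4843, 0.3282, 0.2924]
eef_rot: [-0.0, 0.688, 0.726, 0.001]
ft_force: [-0.6, -0.6, -0.8]
width: 0.0271
gripper_force: 30.0
```

```bash
python3 -c "
from h import *
go(.6654,.1532,.29,2.87)"
```

```text
t 9.7 pos [0.4843 0.3282 0.2924] head 3.03 shift-first cm [-18.43  17.16   0.24] turn 0.2 turn-first cm [-18.39  17.21   0.24] q7 -0.32 w 0.027 f [-0.6 -0.6 -0.8] 29.99751091003418
```

>>> {"fn": "apply_moves", "kwargs": {"increments": [[[-3.7,3.4,0,0],[-3.7,3.4,0,0],[-3.7,3.4,0,0],[-3.7,3.5,0,0],[-3.6,3.5,0,0]]]}}

```text
time_s: 10.32
tool_pos: [0.6661, 0.1515, 0.2916]
eef_rot: [-0.0, 0.69, 0.724, -0.0]
ft_force: [0.5, 0.4, -1.3]
width: 0.0272
gripper_force: 30.0
```

>>> {"fn": "apply_moves", "kwargs": {"increments": [[[0,0,2,0],[0,0,1.5,0],[0,0,0,0]]]}}

```text
time_s: 10.7
tool_pos: [0.6636, 0.1544, 0.2547]
eef_rot: [-0.001, 0.689, 0.725, -0.001]
ft_force: [-0.3, -1.1, -0.2]
width: 0.0273
gripper_force: 30.0
```

```bash
python3 -c "
from h import *
go(.6654,.1532,.211,2.87)
im=snap('side','s1.png');cv2.imwrite('pics/c4.png',cv2.resize(im[190:350,290:450],None,fx=3.6,fy=3.6,interpolation=cv2.INTER_CUBIC))"
```

```text
t 10.7 pos [0.6636 0.1544 0.2547] head 2.92 shift-first cm [-0.13  0.19  4.37] turn 0.0 turn-first cm [-0.13  0.19  4.37] q7 0.07 w 0.027 f [-0.3 -1.1 -0.2] 29.998232424259186
```

View pics/c4.png

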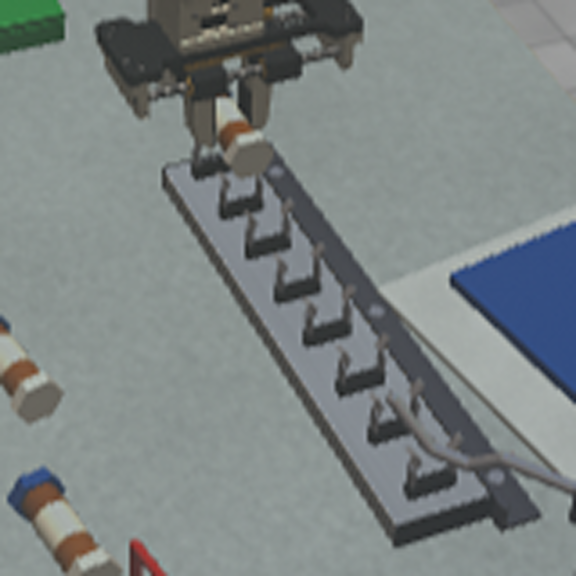

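The tube is held level over the left clip pair, foot end at (245,150) in the crop. I'm correcting 2 mm and pressing down.

>>> {"fn": "apply_moves", "kwargs": {"increments": [[[-0.1,0.2,0.8,0],[0,0,0.8,0],[0,0,0.5,0],[0,0,0.4,0],[0,0,0,0]]]}}

```text
time_s: 11.38
tool_pos: [0.6668, 0.1523, 0.2314]
eef_rot: [-0.0, 0.689, 0.724, -0.0]
ft_force: [-1.2, 2.4, -1.0]
width: 0.0273
gripper_force: 30.0
```

>>> {"fn": "apply_moves", "kwargs": {"increments": [[[0,0,0.4,0],[0,0,0.4,0],[0,0,0.4,0],[0,0,0.4,0],[0,0,0.3,0]]]}}

```text
time_s: 12.0
tool_pos: [0.6666, 0.1523, 0.2124]
eef_rot: [-0.001, 0.689, 0.724, -0.0]
ft_force: [-5.5, 2.3, 2.1]
width: 0.0268
gripper_force: 30.0
```

```bash
python3 -c "
from h import *
go(.6654,.1532,.211,2.87)"
```

```text
t 12.0 pos [0.6666 0.1523 0.2124] head 2.83 shift-first cm [ 0.1  -0.11  0.14] turn -0.0 turn-first cm [ 0.1  -0.11  0.14] q7 0.09 w 0.027 f [-5.5  2.3  2.1] 30.006733238697052
```

>>> {"fn": "apply_moves", "kwargs": {"increments": [[[0,-0.15,0.1,0],[0,0,0.1,0],[0,0,0.1,0],[0,0,0.1,0],[0,0,0,0]]]}}

```text
time_s: 12.62
tool_pos: [0.6656, 0.1521, 0.2105]
eef_rot: [-0.0, 0.69, 0.724, 0.001]
ft_force: [-10.1, 1.8, 17.4]
width: 0.0271
gripper_force: 30.0
```

```bash
python3 -c "
from h import *
go(.6654,.1532,.211,2.87)"
```

```text
t 12.6 pos [0.6656 0.1521 0.2105] head 2.81 shift-first cm [ 0.11 -0.01 -0.05] turn -0.1 turn-first cm [ 0.11 -0.01 -0.05] q7 0.09 w 0.027 f [-10.1   1.8  17.4] 30.006422996520996
```

>>> {"fn": "apply_moves", "kwargs": {"increments": [[[0,0,0,0],[0,0,0,0],[0,0,0,0],[0,0,0,0]]], "grip": 0.09}}

```text
time_s: 13.12
tool_pos: [0.6658, 0.1516, 0.2086]
eef_rot: [0.0, 0.69, 0.724, -0.0]
ft_force: [0.2, 0.3, 0.2]
width: 0.0501
gripper_force: 0.0
```

>>> {"fn": "apply_moves", "kwargs": {"increments": [[[0,0,-1,0],[0,0,-2,0],[0,0,-4,0],[0,0,-4,0]]]}}

```text
time_s: 13.62
tool_pos: [0.6657, 0.1516, 0.3215]
eef_rot: [0.0, 0.69, 0.724, 0.0]
ft_force: [0.4, 0.7, 0.8]
width: 0.0495
gripper_force: 0.0
```

```bash
python3 -c "
from m import *
go(.432,.169,.30,14.3)
im=snap('top','t3.png');meas_tubes(im)
im=snap('side','s2.png');cv2.imwrite('pics/c5.png',cv2.resize(im[190:350,290:450],None,fx=3.6,fy=3.6,interpolation=cv2.INTER_CUBIC))"
```

```text
t 13.6 pos [0.6657 0.1516 0.3215] head 2.78 shift-first cm [  2.87 -23.26   2.12] turn -11.5 turn-first cm [  7.46 -22.22   2.12] q7 0.04 w 0.05 f [0.4 0.7 0.8] 0.0
amber [0.43279536 0.16612232 0.017     ]
tube px [320. 302.] amber [0.4439 0.0512] cap [0.4408 0.0663] axis deg from y 11.5 dist 0.0154 ctr(cap+40.5) [0.4489 0.0266]
tube px [340. 298.] amber [0.4549 0.0038] cap [0.4408 0.0627] axis deg from y 13.4 dist 0.0606 ctr(cap+40.5) [0.4502 0.0233]
tube px [404. 285.] amber [ 0.4841 -0.1486] cap [ 0.4758 -0.1068] axis deg from y 11.2 dist 0.0426 ctr(cap+40.5) [ 0.4836 -0.1466]
```

View pics/c5.png

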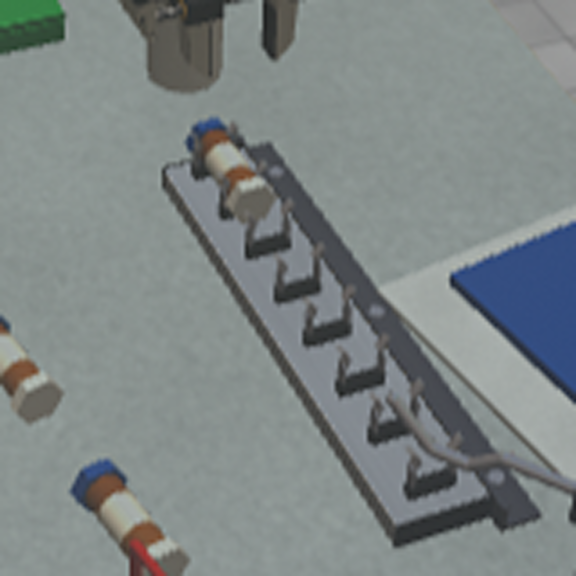

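The left tube is snapped in, lying at about (230,165) in the crop, and the bar is still flush. The right tube has been knocked to (0.484, -0.147). I'll take the tube at (0.432, 0.169) next.

>>> {"fn": "apply_moves", "kwargs": {"increments": [[[0.6,-4.65,0.5,0],[0.6,-4.65,0.5,0],[0.6,-4.65,0.5,0],[0.6,-4.65,0,0],[0.5,-4.65,0,0]]], "grip": 0.6}}

```text
time_s: 14.35
tool_pos: [0.4306, 0.1694, 0.3044]
eef_rot: [-0.0, 0.69, 0.724, 0.001]
ft_force: [0.1, 0.1, 0.4]
width: 0.0735
gripper_force: 0.0
```

>>> {"fn": "apply_moves", "kwargs": {"increments": [[[0,0,2,-5.8],[0,0,2,-5.7],[0,0,0,0],[0,0,0,0]]]}}

```text
time_s: 14.85
tool_pos: [0.4325, 0.1693, 0.2646]
eef_rot: [0.0, 0.615, 0.789, 0.001]
ft_force: [-0.0, -0.2, 1.1]
width: 0.0733
gripper_force: 0.0
```

```bash
python3 -c "
from m import *
go(.432,.169,.182,14.3)"
```

```text
t 14.8 pos [0.4325 0.1693 0.2646] head 14.14 shift-first cm [-0.02 -0.06  8.26] turn -0.2 turn-first cm [-0.02 -0.06  8.26] q7 0.05 w 0.073 f [-0.  -0.2  1.1] 0.0
```

>>> {"fn": "apply_moves", "kwargs": {"increments": [[[0,0,3,0],[0,0,3,0],[0,0,1.5,0],[0,0,0.75,0],[0,0,0,0]]]}}

```text
time_s: 15.48
tool_pos: [0.4322, 0.1695, 0.1815]
eef_rot: [0.0, 0.614, 0.789, 0.0]
ft_force: [0.7, -0.5, -0.4]
width: 0.0738
gripper_force: 0.0
```

>>> {"fn": "apply_moves", "kwargs": {"increments": [[[0,0,0,0],[0,0,0,0],[0,0,0,0],[0,0,0,0],[0,0,0,0]]], "grip": -1}}

```text
time_s: 16.1
tool_pos: [0.4319, 0.1694, 0.1813]
eef_rot: [-0.0, 0.614, 0.79, -0.0]
ft_force: [-1.0, -0.1, 0.2]
width: 0.0281
gripper_force: 0.4
```

>>> {"fn": "apply_moves", "kwargs": {"increments": [[[0,0,0,0],[0,0,0,0],[0,0,-3,0],[0,0,-4,0],[0,0,-4,0]]]}}

```text
time_s: 16.73
tool_pos: [0.4318, 0.1693, 0.2922]
eef_rot: [-0.0, 0.614, 0.79, -0.0]
ft_force: [0.5, 0.4, -1.1]
width: 0.0273
gripper_force: 30.0
```

>>> {"fn": "apply_moves", "kwargs": {"increments": [[[0,0,0,5.7],[0,0,0,5.7],[0,0,0,0]]]}}

```text
time_s: 17.1
tool_pos: [0.4318, 0.1695, 0.2912]
eef_rot: [0.0, 0.689, 0.725, -0.0]
ft_force: [-0.1, -0.8, -1.4]
width: 0.0276
gripper_force: 30.0
```

```bash
python3 -c "
from m import *
go(.6698,.0494,.275,2.87)"
```

```text
t 17.1 pos [0.4318 0.1695 0.2912] head 2.94 shift-first cm [-13.21  23.15   1.62] turn 0.1 turn-first cm [-13.18  23.17   1.62] q7 -0.14 w 0.028 f [-0.1 -0.8 -1.4] 29.97875690460205
```

>>> {"fn": "apply_moves", "kwargs": {"increments": [[[-2.64,4.63,0,0],[-2.64,4.63,0,0],[-2.64,4.63,0,0],[-2.64,4.63,0,0],[-2.64,4.63,0,0]]]}}

```text
time_s: 17.73
tool_pos: [0.6712, 0.0484, 0.2906]
eef_rot: [-0.0, 0.688, 0.726, -0.0]
ft_force: [1.1, 0.1, -0.4]
width: 0.0273
gripper_force: 30.0
```

>>> {"fn": "apply_moves", "kwargs": {"increments": [[[0,0,1.5,0],[0,0,1.5,0],[0,0,0,0],[0,0,0,0]]]}}

```text
time_s: 18.23
tool_pos: [0.6694, 0.0501, 0.2615]
eef_rot: [-0.0, 0.688, 0.725, 0.0]
ft_force: [-0.1, 0.1, -0.5]
width: 0.0273
gripper_force: 30.0
```

```bash
python3 -c "
from m import *
go(.6698,.0494,.211,2.87)"
```

```text
t 18.2 pos [0.6694 0.0501 0.2615] head 2.98 shift-first cm [-0.08  0.03  5.05] turn 0.1 turn-first cm [-0.08  0.03  5.05] q7 0.24 w 0.027 f [-0.1  0.1 -0.5] 29.977960288524628
```

>>> {"fn": "apply_moves", "kwargs": {"increments": [[[0,0,1.2,0],[0,0,1.2,0],[0,0,0.6,0],[0,0,0.4,0],[0,0,0.4,0]]]}}

```text
time_s: 18.85
tool_pos: [0.6706, 0.0491, 0.2243]
eef_rot: [0.001, 0.689, 0.725, 0.001]
ft_force: [-1.3, -0.1, 8.3]
width: 0.0271
gripper_force: 30.0
```

>>> {"fn": "apply_moves", "kwargs": {"increments": [[[0,0,0.4,0],[0,0,0.3,0],[0,0,0.3,0],[0,0,0.2,0],[0,0,0,0]]]}}

```text
time_s: 19.48
tool_pos: [0.6699, 0.0493, 0.2108]
eef_rot: [0.0, 0.689, 0.725, -0.0]
ft_force: [0.9, -1.0, -2.7]
width: 0.0272
gripper_force: 30.0
```

```bash
python3 -c "
from m import *
go(.6698,.0494,.211,2.87)"
```

```text
t 19.5 pos [0.6699 0.0493 0.2108] head 2.9 shift-first cm [ 0.01 -0.01 -0.02] turn 0.0 turn-first cm [ 0.01 -0.01 -0.02] q7 0.26 w 0.027 f [ 0.9 -1.  -2.7] 29.96645450592041
```

>>> {"fn": "apply_moves", "kwargs": {"increments": [[[0,0,0.15,0],[0,0,0.1,0],[0,0,0,0]]]}}

```text
time_s: 19.85
tool_pos: [0.67, 0.0492, 0.2102]
eef_rot: [0.0, 0.689, 0.725, 0.001]
ft_force: [-3.2, 0.6, 12.0]
width: 0.0273
gripper_force: 30.0
```

>>> {"fn": "apply_moves", "kwargs": {"increments": [[[0,0,0,0],[0,0,0,0],[0,0,0,0],[0,0,0,0]]], "grip": 0.09}}

```text
time_s: 20.35
tool_pos: [0.6698, 0.0493, 0.2085]
eef_rot: [-0.0, 0.689, 0.725, -0.0]
ft_force: [0.7, -0.3, 0.8]
width: 0.0497
gripper_force: 0.0
```

>>> {"fn": "apply_moves", "kwargs": {"increments": [[[0,0,-1,0],[0,0,-2,0],[0,0,-4,0],[0,0,-3,0]]]}}

```text
time_s: 20.85
tool_pos: [0.6702, 0.049, 0.312]
eef_rot: [0.001, 0.689, 0.725, 0.001]
ft_force: [0.1, 0.4, 1.0]
width: 0.0498
gripper_force: 0.0
```

```bash
python3 -c "
from m import *
im=snap('top','t4.png');meas_tubes(im);go(.4494,.0266,.264,12.2)"
```

```text
amber [0.45503242 0.00283441 0.017     ]
tube px [404. 285.] amber [ 0.4841 -0.1486] cap [ 0.4758 -0.1068] axis deg from y 11.2 dist 0.0426 ctr(cap+40.5) [ 0.4836 -0.1466]
t 20.9 pos [0.6713 0.0487 0.3161] head 2.88 shift-first cm [ -1.1  -22.31   5.04] turn -9.3 turn-first cm [  2.53 -22.19   5.04] q7 0.21 w 0.05 f [ 2.2 -0.8  2.4] 0.0
```

>>> {"fn": "apply_moves", "kwargs": {"increments": [[[-0.2,-4.5,0,0],[-0.2,-4.5,0,0],[-0.2,-4.5,0.5,0],[-0.2,-4.5,0.5,0],[-0.3,-4.3,1,0]]], "grip": 0.6}}

```text
time_s: 21.52
tool_pos: [0.4466, 0.0268, 0.2898]
eef_rot: [0.0, 0.689, 0.725, 0.001]
ft_force: [0.5, 0.7, 0.3]
width: 0.0733
gripper_force: 0.0
```

>>> {"fn": "apply_moves", "kwargs": {"increments": [[[0,0,1.5,-4.6],[0,0,1.5,-4.7],[0,0,0,0],[0,0,0,0]]]}}

```text
time_s: 22.02
tool_pos: [0.4482, 0.0269, 0.2596]
eef_rot: [0.0, 0.629, 0.778, 0.001]
ft_force: [0.4, 0.7, -0.1]
width: 0.0731
gripper_force: 0.0
```

```bash
python3 -c "
from m import *
go(.4494,.0266,.182,12.2)"
```

```text
t 22.0 pos [0.4482 0.0269 0.2596] head 12.07 shift-first cm [-0.05  0.11  7.76] turn -0.1 turn-first cm [-0.05  0.11  7.76] q7 0.36 w 0.073 f [ 0.4  0.7 -0.1] 0.0
```

>>> {"fn": "apply_moves", "kwargs": {"increments": [[[0,0.1,3,0],[0,0,2.5,0],[0,0,1.5,0],[0,0,0.75,0],[0,0,0,0]]]}}

```text
time_s: 22.65
tool_pos: [0.4489, 0.0272, 0.1813]
eef_rot: [-0.0, 0.628, 0.778, -0.0]
ft_force: [-0.1, 0.3, 0.2]
width: 0.0733
gripper_force: 0.0
```

>>> {"fn": "apply_moves", "kwargs": {"increments": [[[0,0,0,0],[0,0,0,0],[0,0,0,0],[0,0,0,0],[0,0,0,0]]], "grip": -1}}

```text
time_s: 23.28
tool_pos: [0.4487, 0.0273, 0.1813]
eef_rot: [0.0, 0.628, 0.778, 0.0]
ft_force: [-0.1, 0.2, -0.1]
width: 0.0282
gripper_force: 0.0
```

>>> {"fn": "apply_moves", "kwargs": {"increments": [[[0,0,0,0],[0,0,0,0],[0,0,-3,0],[0,0,-4,0],[0,0,-4,0]]]}}

```text
time_s: 23.9
tool_pos: [0.4484, 0.0271, 0.2922]
eef_rot: [-0.0, 0.628, 0.778, -0.0]
ft_force: [1.3, 1.0, -0.5]
width: 0.0269
gripper_force: 30.0
```

>>> {"fn": "apply_moves", "kwargs": {"increments": [[[0,0,0,4.6],[0,0,0,4.6],[0,0,0,0]]]}}

```text
time_s: 24.28
tool_pos: [0.4486, 0.0273, 0.2912]
eef_rot: [-0.0, 0.688, 0.726, -0.0]
ft_force: [0.2, 0.5, -0.9]
width: 0.0271
gripper_force: 30.0
```

```bash
python3 -c "
from m import *
go(.675,-.0545,.26,2.87)"
```

```text
t 24.3 pos [0.4486 0.0273 0.2912] head 3.03 shift-first cm [-9.37 22.18  3.12] turn 0.2 turn-first cm [-9.3  22.21  3.12] q7 0.19 w 0.027 f [ 0.2  0.5 -0.9] 29.99379873275757
```

>>> {"fn": "apply_moves", "kwargs": {"increments": [[[-1.87,4.43,0,0.15],[-1.87,4.44,0,0],[-1.87,4.44,0,0],[-1.87,4.44,0,0],[-1.87,4.44,0,0]]]}}

```text
time_s: 24.9
tool_pos: [0.6763, -0.0556, 0.2906]
eef_rot: [-0.0, 0.689, 0.725, -0.0]
ft_force: [0.3, 0.7, 0.6]
width: 0.0271
gripper_force: 30.0
```

>>> {"fn": "apply_moves", "kwargs": {"increments": [[[0,0,1.5,0],[0,0,1.5,0],[0,0,0,0],[0,0,0,0]]]}}

```text
time_s: 25.4
tool_pos: [0.6746, -0.0545, 0.2615]
eef_rot: [-0.0, 0.689, 0.725, 0.0]
ft_force: [0.1, 0.1, -0.7]
width: 0.0268
gripper_force: 30.0
```

```bash
python3 -c "
from m import *
go(.675,-.0545,.211,2.87)"
```

```text
t 25.4 pos [ 0.6746 -0.0545  0.2615] head 2.9 shift-first cm [-0.01  0.04  5.05] turn 0.0 turn-first cm [-0.01  0.04  5.05] q7 0.41 w 0.027 f [ 0.1  0.1 -0.7] 29.993314146995544
```

>>> {"fn": "apply_moves", "kwargs": {"increments": [[[0,0,1.2,0],[0,0,1.2,0],[0,0,0.6,0],[0,0,0.4,0],[0,0,0.4,0]]]}}

```text
time_s: 26.02
tool_pos: [0.6758, -0.0552, 0.2244]
eef_rot: [0.001, 0.689, 0.724, 0.001]
ft_force: [-0.7, 0.4, 9.3]
width: 0.0275
gripper_force: 30.0
```

>>> {"fn": "apply_moves", "kwargs": {"increments": [[[0,0,0.4,0],[0,0,0.3,0],[0,0,0.3,0],[0,0,0.2,0],[0,0,0,0]]]}}

```text
time_s: 26.65
tool_pos: [0.6751, -0.0549, 0.2108]
eef_rot: [-0.0, 0.689, 0.725, -0.0]
ft_force: [3.0, 0.8, -3.0]
width: 0.0274
gripper_force: 30.0
```

>>> {"fn": "apply_moves", "kwargs": {"increments": [[[0,0,0.15,0],[0,0,0.1,0],[0,0,0,0]]]}}

```text
time_s: 27.02
tool_pos: [0.6752, -0.055, 0.2101]
eef_rot: [0.0, 0.689, 0.724, 0.001]
ft_force: [-2.0, 1.1, 12.0]
width: 0.0273
gripper_force: 30.0
```

>>> {"fn": "apply_moves", "kwargs": {"increments": [[[0,0,0,0],[0,0,0,0],[0,0,0,0],[0,0,0,0]]], "grip": 0.09}}

```text
time_s: 27.52
tool_pos: [0.6749, -0.055, 0.2085]
eef_rot: [-0.0, 0.689, 0.724, -0.0]
ft_force: [-0.2, -0.6, 0.3]
width: 0.0499
gripper_force: 0.0
```

>>> {"fn": "apply_moves", "kwargs": {"increments": [[[0,0,-1,0],[0,0,-2,0],[0,0,-4,0],[0,0,-3,0]]]}}

```text
time_s: 28.02
tool_pos: [0.6753, -0.0553, 0.312]
eef_rot: [0.001, 0.689, 0.724, 0.001]
ft_force: [-0.5, -0.3, 0.1]
width: 0.0503
gripper_force: 0.0
```

```bash
python3 -c "
from m import *
im=snap('top','t5.png');meas_tubes(im);go(.4836,-.1466,.264,11.2)"
```

```text
amber [ 0.48865971 -0.17200664  0.017     ]
tube px [287. 208.] amber [0.6732 0.1295] cap [0.675  0.0923] axis deg from y -177.2 dist 0.0373 ctr(cap+40.5) [0.673  0.1328]
tube px [331. 205.] amber [0.679  0.0221] cap [0.6799 0.0855] axis deg from y -0.9 dist 0.0634 ctr(cap+40.5) [0.6793 0.045 ]
t 28.1 pos [ 0.6763 -0.0558  0.3161] head 2.83 shift-first cm [ -8.11 -19.73   5.07] turn -8.4 turn-first cm [ -5.15 -20.7    5.07] q7 0.38 w 0.05 f [ 1.7 -0.2  2.8] 0.0
```

>>> {"fn": "apply_moves", "kwargs": {"increments": [[[1.6,-3.9,0,0],[1.6,-3.9,0,0],[0,0,0,0]]], "grip": 0.6}}

```text
time_s: 28.45
tool_pos: [0.5933, -0.0259, 0.3099]
eef_rot: [-0.001, 0.689, 0.725, 0.0]
ft_force: [0.2, -0.5, -0.1]
width: 0.0724
gripper_force: 0.0
```

```bash
python3 -c "
from m import *
print(head().round(3));go(.4836,-.1466,.264,11.2)"
```

```text
[[-0.051  0.999 -0.001]
 [ 0.999  0.051  0.002]
 [ 0.002 -0.001 -1.   ]]
t 28.4 pos [ 0.5933 -0.0259  0.3099] head 2.9 shift-first cm [-11.5  -11.57   4.57] turn -8.3 turn-first cm [ -9.71 -13.11   4.57] q7 0.34 w 0.072 f [ 0.2 -0.5 -0.1] 0.0
```

I had the sign of x wrong on that last move. It did no harm, and I'm correcting it now.

>>> {"fn": "apply_moves", "kwargs": {"increments": [[[-3,-3,0.3,0],[-3,-3,0.5,0],[-3,-3,0.5,0],[-2.5,-2.6,0.5,0],[0,0,1.5,-4.2]]]}}

```text
time_s: 29.08
tool_pos: [0.4847, -0.1508, 0.2773]
eef_rot: [0.002, 0.664, 0.748, 0.001]
ft_force: [1.7, -0.8, -0.4]
width: 0.0736
gripper_force: 0.0
```

>>> {"fn": "apply_moves", "kwargs": {"increments": [[[0,0,1.3,-4.1],[0,0,0,0],[0,0,0,0]]]}}

```text
time_s: 29.45
tool_pos: [0.486, -0.1479, 0.2635]
eef_rot: [0.001, 0.636, 0.772, 0.0]
ft_force: [0.6, 0.3, 0.3]
width: 0.0733
gripper_force: 0.0
```

```bash
python3 -c "
from m import *
go(.4836,-.1466,.182,11.2)"
```

```text
t 29.4 pos [ 0.486  -0.1479  0.2635] head 11.05 shift-first cm [ 0.18 -0.22  8.15] turn -0.2 turn-first cm [ 0.19 -0.22  8.15] q7 0.73 w 0.073 f [0.6 0.3 0.3] 0.0
```

>>> {"fn": "apply_moves", "kwargs": {"increments": [[[0.1,-0.2,3,0],[0,0,2.9,0],[0,0,1.5,0],[0,0,0.75,0],[0,0,0,0]]]}}

```text
time_s: 30.08
tool_pos: [0.4835, -0.147, 0.1814]
eef_rot: [0.0, 0.635, 0.772, 0.0]
ft_force: [-0.4, -0.1, 0.2]
width: 0.0734
gripper_force: 0.0
```

>>> {"fn": "apply_moves", "kwargs": {"increments": [[[0,0,0,0],[0,0,0,0],[0,0,0,0],[0,0,0,0],[0,0,0,0]]], "grip": -1}}

```text
time_s: 30.7
tool_pos: [0.4832, -0.1469, 0.1813]
eef_rot: [-0.0, 0.635, 0.772, 0.0]
ft_force: [-1.3, 0.2, 0.5]
width: 0.0279
gripper_force: 0.6
```

>>> {"fn": "apply_moves", "kwargs": {"increments": [[[0,0,0,0],[0,0,0,0],[0,0,-3,0],[0,0,-4,0],[0,0,-4,0]]]}}

```text
time_s: 31.32
tool_pos: [0.483, -0.1469, 0.2921]
eef_rot: [-0.0, 0.635, 0.772, -0.0]
ft_force: [0.5, -0.2, -0.9]
width: 0.0271
gripper_force: 30.0
```

>>> {"fn": "apply_moves", "kwargs": {"increments": [[[0,0,0,4.1],[0,0,0,4.1],[0,0,0,0]]]}}

```text
time_s: 31.7
tool_pos: [0.4831, -0.1468, 0.2912]
eef_rot: [-0.0, 0.688, 0.725, -0.0]
ft_force: [1.1, -0.1, -0.7]
width: 0.0274
gripper_force: 30.0
```

```bash
python3 -c "
from m import *
go(.680,-.1584,.26,2.87)"
```

```text
t 31.7 pos [ 0.4831 -0.1468  0.2912] head 2.99 shift-first cm [-2.19 19.6   3.11] turn 0.1 turn-first cm [-2.15 19.61  3.11] q7 0.59 w 0.027 f [ 1.1 -0.1 -0.7] 29.95503544807434
```

>>> {"fn": "apply_moves", "kwargs": {"increments": [[[-0.44,3.92,0,0.1],[-0.44,3.92,0,0],[-0.44,3.92,0,0],[-0.44,3.92,0,0],[-0.44,3.92,0,0]]]}}

```text
time_s: 32.33
tool_pos: [0.6812, -0.1591, 0.2906]
eef_rot: [-0.0, 0.689, 0.725, -0.0]
ft_force: [0.7, 0.1, -0.1]
width: 0.0273
gripper_force: 30.0
```

>>> {"fn": "apply_moves", "kwargs": {"increments": [[[0,0,1.5,0],[0,0,1.5,0],[0,0,0,0],[0,0,0,0]]]}}

```text
time_s: 32.83
tool_pos: [0.6796, -0.1592, 0.2615]
eef_rot: [-0.0, 0.689, 0.724, 0.0]
ft_force: [0.6, -0.2, 0.2]
width: 0.0274
gripper_force: 30.0
```

```bash
python3 -c "
from m import *
go(.680,-.1584,.211,2.87)"
```

```text
t 32.8 pos [ 0.6796 -0.1592  0.2615] head 2.84 shift-first cm [0.08 0.05 5.05] turn -0.0 turn-first cm [0.08 0.05 5.05] q7 0.56 w 0.027 f [ 0.6 -0.2  0.2] 29.95439440011978
```

>>> {"fn": "apply_moves", "kwargs": {"increments": [[[0,0,1.2,0],[0,0,1.2,0],[0,0,0.6,0],[0,0,0.4,0],[0,0,0.4,0]]]}}

```text
time_s: 33.45
tool_pos: [0.681, -0.1593, 0.2245]
eef_rot: [0.001, 0.689, 0.724, 0.001]
ft_force: [0.2, 1.2, 8.9]
width: 0.0273
gripper_force: 29.9
```

>>> {"fn": "apply_moves", "kwargs": {"increments": [[[0,0,0.4,0],[0,0,0.3,0],[0,0,0.3,0],[0,0,0.2,0],[0,0,0,0]]]}}

```text
time_s: 34.08
tool_pos: [0.6803, -0.1589, 0.2109]
eef_rot: [0.0, 0.689, 0.725, 0.0]
ft_force: [3.1, -0.0, -2.0]
width: 0.027
gripper_force: 29.9
```

>>> {"fn": "apply_moves", "kwargs": {"increments": [[[0,0,0.15,0],[0,0,0.1,0],[0,0,0,0]]]}}

```text
time_s: 34.45
tool_pos: [0.6802, -0.159, 0.2101]
eef_rot: [0.0, 0.689, 0.725, 0.001]
ft_force: [-0.6, 2.6, 12.7]
width: 0.0267
gripper_force: 29.9
```

>>> {"fn": "apply_moves", "kwargs": {"increments": [[[0,0,0,0],[0,0,0,0],[0,0,0,0],[0,0,0,0]]], "grip": 0.09}}

```text
time_s: 34.95
tool_pos: [0.6799, -0.1591, 0.2084]
eef_rot: [-0.0, 0.689, 0.724, -0.0]
ft_force: [0.3, 0.2, -0.0]
width: 0.0497
gripper_force: 0.0
```

>>> {"fn": "apply_moves", "kwargs": {"increments": [[[0,0,-1,0],[0,0,-2,0],[0,0,-4,0],[0,0,-4,0],[0,0,-4,0]]]}}

```text
time_s: 35.58
tool_pos: [0.6799, -0.1592, 0.3619]
eef_rot: [0.001, 0.689, 0.724, 0.0]
ft_force: [1.1, 0.1, -0.2]
width: 0.0501
gripper_force: 0.0
```

>>> {"fn": "apply_moves", "kwargs": {"increments": [[[3,-4,-2,0],[3,-4,-2,0],[3,-4,0,0],[3,-4,0,0],[3,-4,0,0]]]}}

```text
time_s: 36.2
tool_pos: [0.4715, -0.0189, 0.4]
eef_rot: [0.0, 0.689, 0.724, 0.001]
ft_force: [0.4, 1.3, 0.9]
width: 0.0503
gripper_force: 0.0
```

Run:
```python
from m import *
im=snap('top','t6.png'); hsv=cv2.cvtColor(im,cv2.COLOR_BGR2HSV); meas_tubes(im,.046)
s=snap('side','s6.png'); hs=cv2.cvtColor(s,cv2.COLOR_BGR2HSV)
for n,h,roi in(('top',hsv,(430,240,560,340)),('side',hs,(290,320,400,460))):
    m=cv2.inRange(h,(0,120,60),(6,255,255))|cv2.inRange(h,(174,120,60),(180,255,255)); M=m*0; x0,y0,x1,y1=roi; M[y0:y1,x0:x1]=m[y0:y1,x0:x1]
    p=np.argwhere(M)[:,::-1]; print(n,len(p),p.min(0),p.max(0))
a=cv2.resize(im[170:330,430:590],None,fx=3.6,fy=3.6,interpolation=cv2.INTER_CUBIC)[:, :400]
b=cv2.resize(s[280:460,300:490],None,fx=2.1,fy=3.2,interpolation=cv2.INTER_CUBIC)
a=cv2.resize(im[170:330,430:570],(399,456),interpolation=cv2.INTER_CUBIC); b=cv2.resize(s[270:440,300:480],None,fx=2.2,fy=2.2,interpolation=cv2.INTER_CUBIC)
H=max(a.shape[0],b.shape[0]); f=lambda x:cv2.copyMakeBorder(x,0,H-x.shape[0],0,0,0)
cv2.imwrite('pics/c6.png',np.hstack([f(a),f(b)])); print(a.shape,b.shape)
```

```text
tube px [287. 208.] amber [0.6684 0.1269] cap [0.6698 0.0908] axis deg from y -177.8 dist 0.0361 ctr(cap+40.5) [0.6682 0.1312]
tube px [331. 206.] amber [0.6728 0.0225] cap [ 0.6749 -0.0142] axis deg from y -176.7 dist 0.0368 ctr(cap+40.5) [0.6726 0.0262]
tube px [375. 202.] amber [ 0.6784 -0.0817] cap [ 0.6799 -0.1174] axis deg from y -177.6 dist 0.0357 ctr(cap+40.5) [ 0.6782 -0.077 ]
tube px [419. 199.] amber [ 0.6843 -0.1853] cap [ 0.6787 -0.1239] axis deg from y 5.2 dist 0.0616 ctr(cap+40.5) [ 0.6824 -0.1643]
top 200 [459 288] [528 303]
side 145 [326 340] [359 382]
(456, 399, 3) (374, 396, 3)
```

View pics/c6.png

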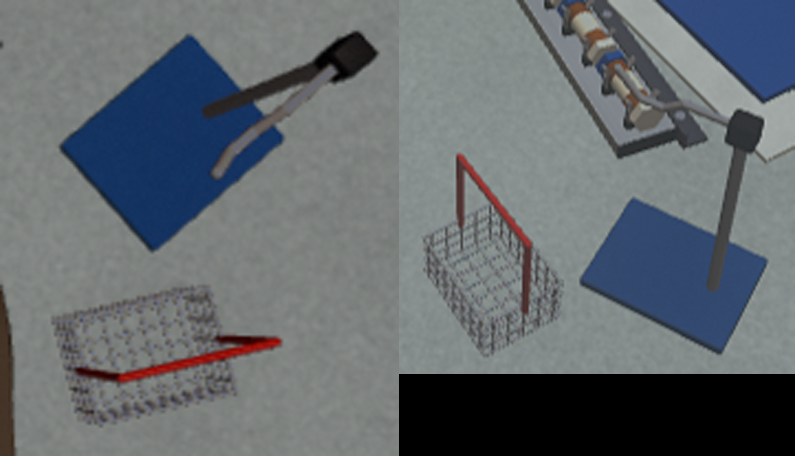

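View pics/t6.png

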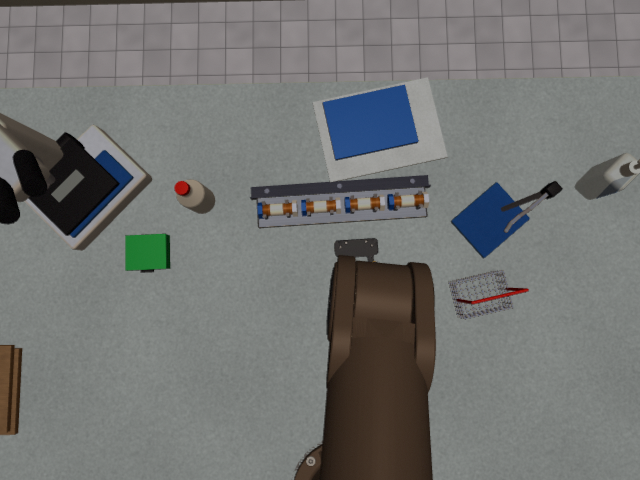

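Both the top and side views show all four tubes clipped in and the bar flush. In the left half of the crop the handle bar runs from (121,379) to (280,342) and the hook tip is at (218,175). In the right half (subtract 399) the bar runs from (460,156) to (528,243), with the tip at (617,68).

Run:
```python
from h import *
T=lambda p:(np.array(p,float)+.5)/2.85-.5+[430,170]
S=lambda p:(np.array(p,float)-[399,0]+.5)/2.2-.5+[300,270]
def tri(a,b):
    P=[]; 
    for n in('top','side'):
        K,R,t=cam(n); P.append(K@np.c_[R,t])
    X=cv2.triangulatePoints(P[0],P[1],T(a).reshape(2,1),S(b).reshape(2,1)).ravel(); X=X[:3]/X[3]
    return X, (proj('top',X)-T(a)).round(1), (proj('side',X)-S(b)).round(1)
for k,a,b in(('hL',(121,379),(460,156)),('hR',(280,342),(528,243)),('tip',(218,175),(617,68)),('block',(345,58),(744,131))):
    print(k,tri(a,b))
h=ray('top',[T((121,379)),T((280,342))],.145); print('handle',h.round(4),h.mean(0).round(4),np.linalg.norm(h[0]-h[1]),np.degrees(np.arctan2(*(h[0]-h[1])[1::-1])))
print('rod base',ray('top',[T((205,112))],.008),ray('side',[S((714,285))],.008))
print('tip z.25',ray('top',[T((218,175))],.25), 'side', ray('side',[S((617,68))],.25))
print('hook bar near block z.228',ray('top',[T((325,72)),T((228,157))],.228))
```

```text
hL (array([ 0.44616934, -0.26669302,  0.14622654]), array([[-0.1,  0.5]]), array([[ 0.3, -0. ]]))
hR (array([ 0.47098916, -0.38165515,  0.14905908]), array([[-0.2,  0.9]]), array([[ 0.6, -0.1]]))
tip (array([ 0.5838816 , -0.30089347,  0.25149046]), array([[-0.2,  0.6]]), array([[ 0.4, -0.1]]))
block (array([ 0.6622376 , -0.39421443,  0.23886056]), array([[-0.2,  0.9]]), array([[ 0.5, -0.2]]))
handle [[ 0.4471 -0.2674  0.145 ]
 [ 0.4726 -0.3841  0.145 ]] [ 0.4598 -0.3257  0.145 ] 0.11944033465550133 102.35900757771721
rod base [[ 0.6644397  -0.39353462  0.008     ]] [[ 0.66598958 -0.3903416   0.008     ]]
tip z.25 [[ 0.5851742  -0.30186689  0.25      ]] side [[ 0.58384013 -0.29954227  0.25      ]]
hook bar near block z.228 [[ 0.65661005 -0.38639819  0.228     ]
 [ 0.59955483 -0.31825863  0.228     ]]
```

```bash
python3 -c "
from m import *
go(.454,-.3006,.37,12.4)"
```

```text
t 36.3 pos [ 0.4693 -0.0172  0.3995] head 3.03 shift-first cm [-28.23  -3.02   2.84] turn -9.4 turn-first cm [-27.36  -7.58   2.84] q7 0.16 w 0.05 f [ 0.5  0.5 -0.1] 0.0
```

>>> {"fn": "apply_moves", "kwargs": {"increments": [[[-5.6,-0.6,0,0],[-5.6,-0.6,0,0],[-5.6,-0.6,0,0],[-5.6,-0.6,0,0],[-5.6,-0.6,0.8,0]]]}}

```text
time_s: 36.92
tool_pos: [0.4567, -0.3029, 0.3926]
eef_rot: [0.002, 0.689, 0.724, 0.001]
ft_force: [0.9, 1.5, 0.2]
width: 0.0502
gripper_force: 0.0
```

>>> {"fn": "apply_moves", "kwargs": {"increments": [[[0,0,1,-4.7],[0,0,1,-4.7],[0,0,0,0],[0,0,0,0]]]}}

```text
time_s: 37.42
tool_pos: [0.4569, -0.3007, 0.3717]
eef_rot: [0.001, 0.628, 0.778, 0.0]
ft_force: [-0.2, 0.5, 0.4]
width: 0.0502
gripper_force: 0.0
```

Run:
```python
from m import *
go(.454,-.3006,.306,12.4)
s=snap('side','s7.png');t=snap('top','t7.png')
cv2.imwrite('pics/c7.png',np.hstack([cv2.resize(s[240:440,250:430],(400,444),interpolation=cv2.INTER_CUBIC),cv2.resize(t[220:340,400:540],(400,343),interpolation=cv2.INTER_CUBIC)[:343].copy() if 0 else cv2.copyMakeBorder(cv2.resize(t[220:340,400:540],(400,343),interpolation=cv2.INTER_CUBIC),0,101,0,0,0)]))
```

```text
t 37.4 pos [ 0.4569 -0.3007  0.3717] head 12.14 shift-first cm [ 0.07 -0.29  6.57] turn -0.3 turn-first cm [ 0.07 -0.29  6.57] q7 1.0 w 0.05 f [-0.2  0.5  0.4] 0.0
```

View pics/c7.png

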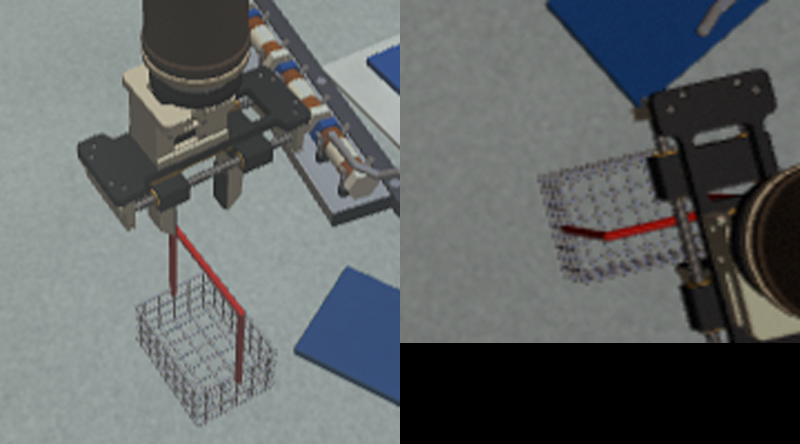

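The fingers straddle the handle near its left end, with the bar running between them in both views. I'm descending and closing.

>>> {"fn": "apply_moves", "kwargs": {"increments": [[[0.1,-0.3,2,-0.3],[0,0,2,0],[0,0,1.5,0],[0,0,1,0],[0,0,0,0]]]}}

```text
time_s: 38.15
tool_pos: [0.4537, -0.2999, 0.3053]
eef_rot: [-0.0, 0.626, 0.78, -0.0]
ft_force: [0.3, -0.5, 0.4]
width: 0.0504
gripper_force: 0.0
```

>>> {"fn": "apply_moves", "kwargs": {"increments": [[[0,0,0,0],[0,0,0,0],[0,0,0,0],[0,0,0,0],[0,0,0,0]]], "grip": -1}}

```text
time_s: 38.78
tool_pos: [0.4538, -0.3, 0.3058]
eef_rot: [0.0, 0.626, 0.78, 0.0]
ft_force: [-0.4, -0.6, 0.4]
width: 0.0057
gripper_force: 30.0
```

>>> {"fn": "apply_moves", "kwargs": {"increments": [[[0,0,0,0],[0,0,0,0],[0,0,0,0],[0,0,0,0]]]}}

```text
time_s: 39.28
tool_pos: [0.4538, -0.3, 0.3058]
eef_rot: [0.0, 0.626, 0.78, 0.0]
ft_force: [1.3, 1.2, 1.1]
width: 0.0056
gripper_force: 30.0
```

>>> {"fn": "apply_moves", "kwargs": {"increments": [[[0,0,-2,0],[0,0,-3,0],[0,0,-4,0],[0,0,-4,0],[0,0,0,0]]]}}

```text
time_s: 39.9
tool_pos: [0.4538, -0.3008, 0.4382]
eef_rot: [0.002, 0.626, 0.78, 0.001]
ft_force: [-0.1, -0.7, -1.9]
width: 0.0056
gripper_force: 30.0
```

Run:
```python
from m import *
go(.5418,-.2142,.44,-48.8)
s=snap('side','s8.png');t=snap('top','t8.png')
cv2.imwrite('pics/c8.png',np.hstack([cv2.resize(s[190:390,250:430],(400,444),interpolation=cv2.INTER_CUBIC),cv2.copyMakeBorder(cv2.resize(t[220:340,400:540],(400,343),interpolation=cv2.INTER_CUBIC),0,101,0,0,0)]))
```

```text
t 39.9 pos [ 0.4538 -0.3008  0.4382] head 12.54 shift-first cm [ 6.55 10.47 -0.16] turn 61.3 turn-first cm [12.32 -0.72 -0.16] q7 0.96 w 0.006 f [-0.1 -0.7 -1.9] 29.999755918979645
```

View pics/c8.png

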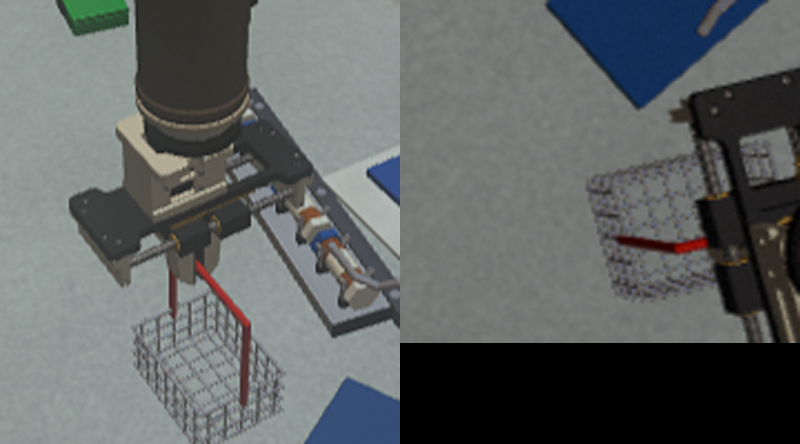

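The basket is lifted and hanging level. I'll turn it in place, well clear of the hook tip.

>>> {"fn": "apply_moves", "kwargs": {"increments": [[[0,0,0,10],[0,0,0,10],[0,0,0,10],[0,0,0,10],[0,0,0,10]]]}}

```text
time_s: 40.62
tool_pos: [0.4533, -0.2996, 0.434]
eef_rot: [-0.001, 0.898, 0.44, -0.001]
ft_force: [0.3, -0.2, -1.7]
width: 0.0058
gripper_force: 30.0
```

>>> {"fn": "apply_moves", "kwargs": {"increments": [[[0,0,0,10],[0,0,0,1.3],[0,0,0,0]]]}}

```text
time_s: 41.0
tool_pos: [0.4536, -0.2998, 0.4349]
eef_rot: [-0.0, 0.935, 0.354, -0.001]
ft_force: [0.2, 0.2, -1.5]
width: 0.0058
gripper_force: 30.0
```

Run:
```python
from m import *
go(.5418,-.2142,.44,-48.8)
```

```text
t 41.0 pos [ 0.4536 -0.2998  0.4349] head -48.57 shift-first cm [12.27 -0.58 -0.52] turn 0.2 turn-first cm [12.27 -0.63 -0.52] q7 0.03 w 0.006 f [ 0.2  0.2 -1.5] 30.000052750110626
```

>>> {"fn": "apply_moves", "kwargs": {"increments": [[[3,-0.1,-0.2,0.2],[3,-0.2,-0.2,0],[3,-0.2,0,0],[3.3,-0.1,0,0],[0,0,0,0]]]}}

```text
time_s: 41.62
tool_pos: [0.5445, -0.2119, 0.4388]
eef_rot: [-0.001, 0.935, 0.354, -0.0]
ft_force: [-1.5, -0.1, -2.2]
width: 0.0058
gripper_force: 30.0
```

Run:
```python
from m import *
go(.6273,-.312,.44,-48.8)
s=snap('side','s9.png');t=snap('top','t9.png')
for n in('top','side'): print(proj(n,[[.523,-.2307,.28],[.6085,-.3285,.232],[.584,-.3005,.254],[.6645,-.3925,.25]]).round().tolist())
cv2.imwrite('pics/c9.png',np.hstack([cv2.resize(s[200:400,290:490],(400,400),interpolation=cv2.INTER_CUBIC),cv2.resize(t[160:320,400:560],(400,400),interpolation=cv2.INTER_CUBIC)]))
```

```text
t 41.6 pos [ 0.5445 -0.2119  0.4388] head -48.51 shift-first cm [-0.43 12.98 -0.13] turn 0.3 turn-first cm [-0.36 12.98 -0.13] q7 -0.16 w 0.006 f [-1.5 -0.1 -2.2] 29.999905228614807
[[475.0, 264.0], [516.0, 220.0], [506.0, 231.0], [553.0, 189.0]]
[[358.0, 274.0], [416.0, 314.0], [399.0, 300.0], [459.0, 324.0]]
```

View pics/c9.png

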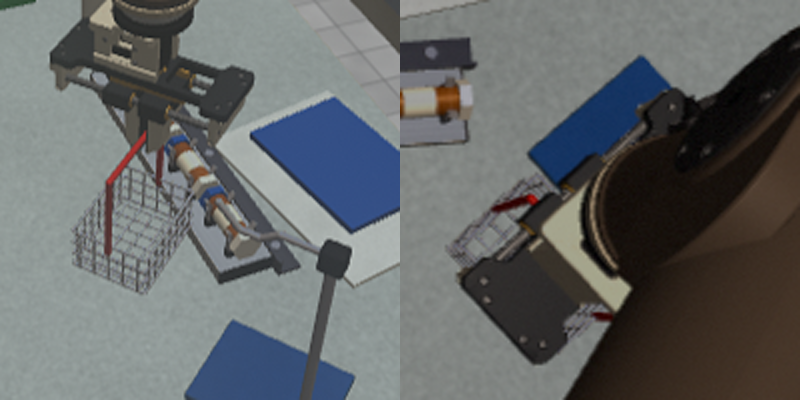

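In the side view the handle runs from (107,182) to (145,135) in the crop, and the basket is below and in front of the hook tip. In the top view the left handle end is at (533,200). I'll check those against the prediction.

Run:
```python
from m import *
p=state()['tool_pos']; z=p[2]-.1605; m=p[:2]-[.0188,.0165]; u=np.array([.752,.659])
print('mid',m,z)
for k in(-.058,.058):
    P=[*(m+u*k),z]; print(k,[proj(n,P).round(1).tolist() for n in('side','top')])
print('seen R side (343.5,291), L top (453,240)')
print(ray('side',[(343.5,291)],z),ray('top',[(453,240)],z))
```

```text
mid [ 0.52343809 -0.23124194] 0.2788549353000822
-0.058 [[[344.2, 292.1]], [[497.5, 288.3]]]
0.058 [[[371.2, 257.8]], [[452.5, 240.2]]]
seen R side (343.5,291), L top (453,240)
[[ 0.47961187 -0.26615218  0.27885494]] [[ 0.56733812 -0.19397965  0.27885494]]
```

The match is within 1 px, so I'm advancing along the hook.

>>> {"fn": "apply_moves", "kwargs": {"increments": [[[-0.3,2.6,0,0.2],[-0.1,2.6,0,0],[0,2.6,0,0],[0,2.6,0,0],[0,2.5,0,0]]]}}

```text
time_s: 42.35
tool_pos: [0.6233, -0.3167, 0.4398]
eef_rot: [0.0, 0.937, 0.349, -0.0]
ft_force: [0.3, 0.9, -0.2]
width: 0.0057
gripper_force: 30.0
```

>>> {"fn": "apply_moves", "kwargs": {"increments": [[[0,0,0,0],[0,0,0,0],[0,0,0,0]]]}}

```text
time_s: 42.72
tool_pos: [0.6234, -0.3145, 0.4399]
eef_rot: [-0.0, 0.937, 0.349, 0.0]
ft_force: [1.0, -0.4, -1.2]
width: 0.0057
gripper_force: 30.0
```

Run:
```python
from m import *
go(.6273,-.312,.3925,-48.8)
s=snap('side','s10.png');t=snap('top','t10.png')
cv2.imwrite('pics/c10.png',np.hstack([cv2.resize(s[220:400,320:500],(400,400),interpolation=cv2.INTER_CUBIC),cv2.resize(t[160:320,440:600],(400,400),interpolation=cv2.INTER_CUBIC)]))
```

```text
t 42.7 pos [ 0.6234 -0.3145  0.4399] head -49.13 shift-first cm [0.46 0.07 4.74] turn -0.3 turn-first cm [0.46 0.08 4.74] q7 -0.05 w 0.006 f [ 1.  -0.4 -1.2] 29.99967724084854
```

View pics/c10.png

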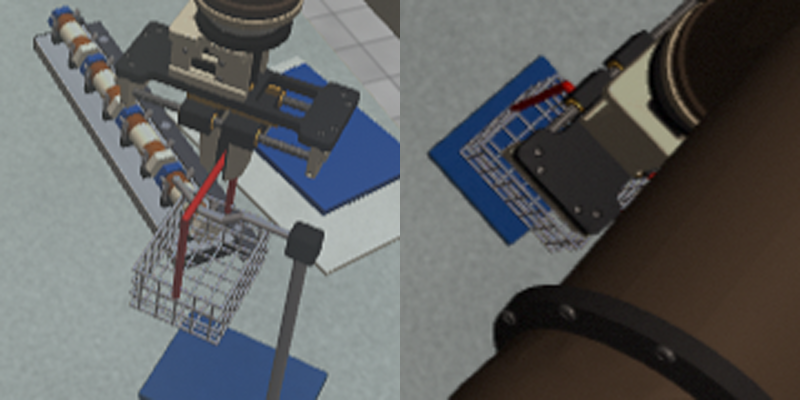

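In the side view the hook passes through the handle opening, at crop (185–290, 190–235). I'm correcting 4 mm sideways and lowering.

>>> {"fn": "apply_moves", "kwargs": {"increments": [[[0.4,0,0.8,0.3],[0,0.1,1,0],[0,0,1,0],[0,0,0.7,0],[0,0,0.5,0]]]}}

```text
time_s: 43.45
tool_pos: [0.6274, -0.313, 0.399]
eef_rot: [-0.0, 0.938, 0.346, -0.0]
ft_force: [-0.6, -0.1, -1.8]
width: 0.0059
gripper_force: 30.0
```

>>> {"fn": "apply_moves", "kwargs": {"increments": [[[0,0,0.3,0],[0,0,0.3,0],[0,0,0.1,0],[0,0,0,0]]]}}

```text
time_s: 43.95
tool_pos: [0.6276, -0.313, 0.393]
eef_rot: [0.0, 0.938, 0.347, 0.0]
ft_force: [-0.2, -0.3, -1.0]
width: 0.006
gripper_force: 30.0
```

>>> {"fn": "apply_moves", "kwargs": {"increments": [[[0,0,0.15,0],[0,0,0.1,0],[0,0,0,0]]]}}

```text
time_s: 44.32
tool_pos: [0.6277, -0.3131, 0.3914]
eef_rot: [0.0, 0.938, 0.347, 0.001]
ft_force: [-1.2, 2.6, 7.8]
width: 0.006
gripper_force: 30.0
```

>>> {"fn": "apply_moves", "kwargs": {"increments": [[[0,0,0.1,0],[0,0,0.1,0],[0,0,0,0]]]}}

```text
time_s: 44.7
tool_pos: [0.6278, -0.313, 0.3897]
eef_rot: [0.001, 0.938, 0.347, 0.001]
ft_force: [-0.7, 3.1, 9.3]
width: 0.0058
gripper_force: 30.0
```

Run:
```python
from m import *
go(.6273,-.312,.3925,-48.8); print(state()['ft_torque'])
s=snap('side','s11.png')
cv2.imwrite('pics/c11.png',cv2.resize(s[220:400,320:500],(600,600),interpolation=cv2.INTER_CUBIC))
```

```text
t 44.7 pos [ 0.6278 -0.313   0.3897] head -49.43 shift-first cm [ 0.03 -0.11 -0.28] turn -0.6 turn-first cm [ 0.03 -0.11 -0.28] q7 -0.04 w 0.006 f [-0.7  3.1  9.3] 30.00004291534424
[ 0.29689555  0.52991593 -0.04536099]
```

View pics/c11.png

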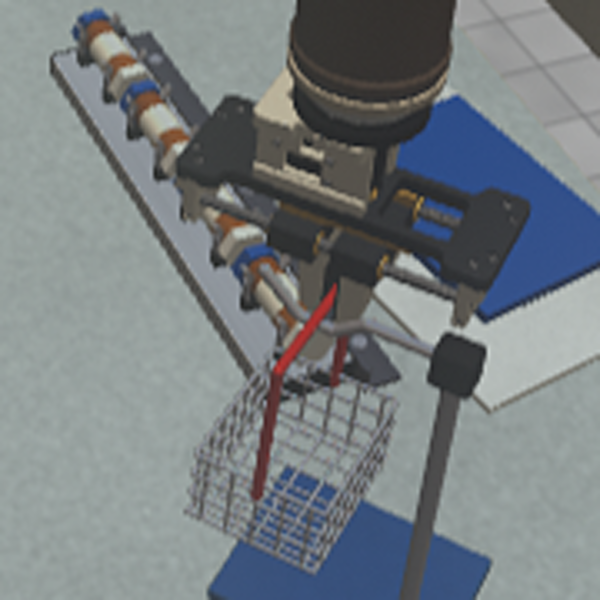

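The handle rests on the hook (contact at TCP 0.392 with 8 N, and the side view shows the hook under the bar). I'll ease off, open and rise.

>>> {"fn": "apply_moves", "kwargs": {"increments": [[[0,0,-0.2,0],[0,0,-0.05,0],[0,0,0,0]]]}}

```text
time_s: 45.12
tool_pos: [0.6277, -0.3129, 0.3909]
eef_rot: [0.0, 0.938, 0.347, 0.0]
ft_force: [1.3, 0.1, 2.7]
width: 0.0059
gripper_force: 30.0
```

>>> {"fn": "apply_moves", "kwargs": {"increments": [[[0,0,0,0],[0,0,0,0],[0,0,0,0],[0,0,0,0],[0,0,0,0]]], "grip": -0.25}}

```text
time_s: 45.75
tool_pos: [0.6275, -0.313, 0.3907]
eef_rot: [-0.0, 0.938, 0.347, -0.0]
ft_force: [-0.2, -0.3, -0.8]
width: 0.0341
gripper_force: 0.0
```

>>> {"fn": "apply_moves", "kwargs": {"increments": [[[0,0,-0.5,0],[0,0,-1,0],[0,0,-2,0],[0,0,-3,0],[0,0,-3,0]]]}}

```text
time_s: 46.38
tool_pos: [0.6273, -0.3131, 0.4883]
eef_rot: [0.001, 0.938, 0.346, 0.0]
ft_force: [-0.2, -0.6, -0.4]
width: 0.0342
gripper_force: 0.0
```

>>> {"fn": "apply_moves", "kwargs": {"increments": [[[0,-5,-2,0],[0,-5,0,0],[0,-5,0,0],[0,-5,0,0],[0,-5,0,0]]]}}

```text
time_s: 47.0
tool_pos: [0.4641, -0.1226, 0.5066]
eef_rot: [-0.0, 0.938, 0.346, 0.001]
ft_force: [-0.4, 1.5, 1.8]
width: 0.0345
gripper_force: 0.0
```

Run:
```python
from m import *
go(.5,0,.45)
s=snap('side','s12.png');t=snap('top','t12.png')
cv2.imwrite('pics/c12.png',np.hstack([cv2.resize(s[200:400,310:500],(400,421),interpolation=cv2.INTER_CUBIC),cv2.copyMakeBorder(cv2.resize(t[150:310,240:560],(400,200),interpolation=cv2.INTER_CUBIC),0,221,0,0,0)]))
```

```text
t 47.0 pos [ 0.4641 -0.1226  0.5066] head -49.49 shift-first cm [10.68 -6.99  5.67] turn 0 turn-first cm [10.68 -6.99  5.67] q7 -0.51 w 0.034 f [-0.4  1.5  1.8] 0.0
```

View pics/c12.png

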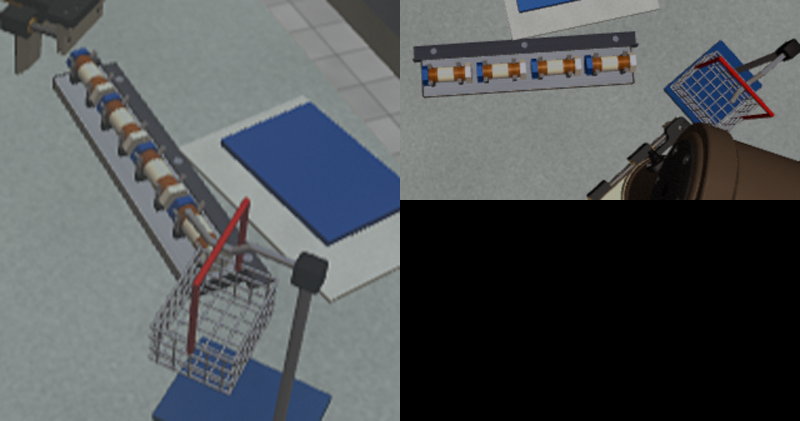

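The basket hangs on the hook and stays there. All four tubes are in their clips and the bar is flush. I'll let it settle for half a second, compare frames and hand in.

>>> {"fn": "apply_moves", "kwargs": {"increments": [[[0,0,0,0],[0,0,0,0],[0,0,0,0],[0,0,0,0]]]}}

```text
time_s: 47.6
tool_pos: [0.4651, -0.1239, 0.5057]
eef_rot: [0.0, 0.938, 0.345, -0.0]
ft_force: [0.5, 0.3, -0.3]
width: 0.0344
gripper_force: 0.0
```

Run:
```python
from m import *
s=snap('side','s13.png'); a=cv2.imread('pics/s12.png')
d=cv2.absdiff(s,a).max(2)[220:400,320:500]; print((d>40).sum())
if (d>40).sum()<60: print(finish_job())
```

```text
447
```

>>> {"fn": "apply_moves", "kwargs": {"increments": [[[0,0,0,0],[0,0,0,0],[0,0,0,0],[0,0,0,0],[0,0,0,0]]]}}

```text
time_s: 48.28
tool_pos: [0.465, -0.1229, 0.5057]
eef_rot: [-0.0, 0.938, 0.347, 0.0]
ft_force: [-1.3, 0.1, 0.9]
width: 0.0345
gripper_force: 0.0
```

>>> {"fn": "apply_moves", "kwargs": {"increments": [[[0,0,0,0],[0,0,0,0],[0,0,0,0],[0,0,0,0],[0,0,0,0]]]}}

```text
time_s: 48.9
tool_pos: [0.465, -0.123, 0.5057]
eef_rot: [-0.0, 0.938, 0.347, 0.0]
ft_force: [-0.1, 0.9, 0.1]
width: 0.0343
gripper_force: 0.0
```

Run:
```python
from m import *
a=cv2.imread('pics/s13.png'); s=snap('side','s14.png'); b=snap('side','s15.png')
f=lambda x,y:(cv2.absdiff(x,y).max(2)[220:400,320:500]>40).sum()
print(f(a,s),f(s,b))
def red(x):
    h=cv2.cvtColor(x,cv2.COLOR_BGR2HSV); m=cv2.inRange(h,(0,120,60),(6,255,255))|cv2.inRange(h,(174,120,60),(180,255,255)); p=np.argwhere(m[260:390,360:470]); return p.mean(0),p.min(0),p.max(0)
for i in('s12','s13','s14','s15'): print(red(cv2.imread(f'pics/{i}.png')))
```

```text
4 0
(array([55.01315789, 54.53289474]), array([34, 42]), array([75, 67]))
(array([54.55033557, 54.79194631]), array([35, 41]), array([74, 68]))
(array([54.56462585, 54.80272109]), array([35, 42]), array([74, 68]))
(array([54.65068493, 54.73287671]), array([35, 42]), array([74, 68]))
```

The basket has stopped moving, so I'm handing in.

```bash
python3 -c "
from h import *
print(finish_job())"
```

```text
the job is handed in; nothing more can be done
None
```

The job is handed in: the bar is flush on the rail, all four tubes are snapped into their own clips, the basket hangs still on the hook, and the wash bottle and slide box were not touched.

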